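Pack the last egg and close the egg case

TASK

The egg on the scale has been weighed: gently pack it, pointed end down and standing straight, into the empty cup of the open egg case on the sloping stand, leaving the eggs already in the case in their cups. Then lower the hinged lid over the eggs without slamming it, and press its front edge down until the catch snaps and the lid is fully shut.

Things in the scene. Friction and masses are not known exactly. Their poses are not given: they have to be found in the camera images.
- last_egg: brown hen's egg, 43 mm wide (widest 32 mm above its lower end), 57 mm tall, 60 g, standing pointed end down in a small white cup on the scale; the cup's rim is 11 mm above the egg's lower end, 38 mm wide. Origin at the lower, pointed end; z up its long axis. Fragile: grip lightly across the widest part, about 20 N a finger; 40 N a finger cracks it.
- egg_scale: flat pocket scale, 69 x 125 x 16 mm, fixed, with the egg on it. Origin at the centre of its underside; y along its long side, +x to its hinged black cover, which stands open beside the egg, 36 mm or more from the egg's axis, its top 75 mm above the table. Grip the egg with the fingers closing along this y.
- cup_pad: grey felt pad on the floor of the empty cup; origin where the egg's lower end shall rest. z = axis of the cup, leaning 28 deg (0.489 rad) from vertical to the robot; x up the slope to the hinge; y along the row. Cup: hole 36 mm wide, 16 mm deep in flat black foam. Cups are 54 mm apart: put the fingers before and behind the egg (along x). Rim 65 mm off, 2 mm above the foam.
- case: grey egg case, one row of four cups, 130 x 236 mm, base 24 mm high, fixed on a steel stand that slopes 28 deg up away from the robot. Origin on the table below the middle of the case's underside, which is 47 mm above it. The frame is upright: x level, towards the hinge side; y along the row of cups and the hinge; z up.
- lid (a joint): hinge of the lid along the upper rear edge of the case, rad: 0 shut, grows as it opens, at most 2.4; starts at 1.9 to 2.2. The lid is a shell 130 x 236 x 50 mm, 0.12 kg; its stiff hinge holds it where it is left. It meets the sprung catch at 0.07 and snaps to 0 when its front edge is pressed with about 10 N.
- lid_hinge (a point): middle of the hinge line; the frame turns with the lid: y along the hinge, -x from the hinge to the lid's front edge, z out of the lid's top.
- lid_tab (a point): middle of the lid's pull tab: block 34 mm wide (y), 24 mm long (x), 9 mm thick (z) at the middle of the lid's front wall, 12 mm before the wall, at x -145.5, z +21.5 mm from lid_hinge, same axes. Pinched by its sides (closing along y) it can turn between the fingers as the lid swings. The lid's flat top is 28 mm above this point: near shut, hold the tool square to the slope.
- case_egg_a: egg already in the case, 42 mm wide, 55 mm tall; origin at its lower end
- case_egg_b: second egg in the case, 42 mm wide, 55 mm tall; origin at its lower end
- case_egg_c: third egg in the case, 43 mm wide, 56 mm tall; origin at its lower end
Not all that is in view belongs to the job. What is shaped like the last_egg but blue is not meant.

How it is judged:
By the outcome, as a careful person would: the job done as asked, in the order asked, and still so for the second after the job is handed in, with the robot touching nothing.
It also fails if it takes over 58 s, if anything falls off the work surface, if the arm or the gripper's body presses on something with over 40 N, if the wrist force passes 120 N, or if a joint passes its speed limit or range.

ROBOT

A 6-joint arm with a two-finger parallel gripper is mounted at the origin on a cart in front of the work surface, level with it; the furniture and walls round the work are solid. World frame = base frame: x ahead of the robot, y to its left, z up, the work surface at z = 0. Lengths are in m, angles in rad, forces in N, time in s.
With the tool pointing down it reaches from about 0.425 to 0.925 m from the base axis. Payload 12.5 kg.
Tool frame: the origin (TCP) lies between the finger pads; the fingertips stand 14 mm ahead of it and the grasp point (between the pads) lies 5 mm behind it; z points along the fingers, y is the line along which they close (so a half turn about z gives the same grasp; the last joint's range is limited). The gripper opens to 85 mm and grips with 20 to 120 N. Pads are 22 mm wide; open, the fingers measure 114 mm over their backs; the gripper's body (76 mm by 85 mm) begins 54 mm behind the grasp point. The pads swing forward as they close: fully open they stand 13 mm farther back than shut.
Start: joints at [-0.106, 0.491, 1.559, -0, 1.092, -0.106], TCP at [0.625, 0, 0.245] pointing down, gripper open.
Joint ranges: [-3.1, 3.1], [-0.84, 2.19], [0.05, 2.79], [-1.13, 4.28], [0.06, 2.93], [-2.69, 2.69]. Speed limits (rad/s): [2.22, 2.22, 2.79, 3.14, 3.14, 3.14].

INTERFACE

Orientations are given as a rotation vector (axis times angle).
In Python, from rig import sense, capture, camera_model, close_job gives the robot as it stands.
- The arm moves only by the shell command python3 -m inch 'ROWS'. ROWS is JSON, a list of rows, each an object of numbers: "gripper": the opening, from -1 (shut) to 1 (fully open); "tx", "ty", "tz": the shift along the tool's x, y, z in units of 0.04 m (1.0 is 0.04 m); "spin": the turn about the tool's z in units of 6 degrees (1.0 is 6 degrees). A call has 1 to 8 rows; each row shifts and turns the commanded pose from where the row before left it, along the tool's axes as they then stand; what a row does not reach is not made up. A row lasts 1/10 s, in which the tool goes at most 50 mm and 8.59 degrees, less where a joint would pass 70% of its speed; a pose out of reach is approached as far as the arm can. A call with a number of a shift or a turn outside -1 to 1 is refused whole. A call with a gripper value outside its range is refused whole. The fingers move at their own pace and stop on an object; the grip force is fixed at half the most. Time passes only in rows, so rows that do not move let the fingers close. It gives the time, the measured TCP pose, the force, the opening and the grip force at its end, in the units of the state.
- sense(): the state, without advancing time (a new reading comes with each control period).
- capture(name): name is "scene" or "side" or "wrist"; returns the picture (480x640x3 uint8, red, green, blue); there is no depth.
- camera_model(name): a dict with "camera_matrix" (3x3 intrinsics, pixels), "eye" and "rotation" of the camera in the world. Camera axes: x right, y up, looking along -z (the intrinsics and any distortion apply to the point x, -y, -z); pixel columns grow to the right and rows downward; lengths in m; the calibration is good to about 2 mm. A picture is of the moment at which its call begins: read the wrist's pose just before it. camera_model takes no time and is no camera call; for the wrist camera it gives the pose at the moment of the call.
- close_job(): hands the job in; it is judged then, once.
The state is a dict: "time_s": time; "qpos": joint angles; "dq": joint speeds; "joint_efforts": joint torques, N m; "tool_pos": TCP position; "tcp_rot": TCP orientation; "contact_force": force on the tool from outside, world axes, zero at the start; "moment": the same for the moment, N m; "finger_gap": finger opening in m; "finger_force": force on a finger pad.
Only numpy, scipy, OpenCV 4.12 (cv2) and the standard library are available. Lean on these libraries where they do the work, as an engineer would, in place of code of your own. Each camera call takes 0.05 s, during which the arm holds its last target. There are 200 camera calls.

## Working session

There is one attempt and no reset: what is moved stays moved. The work goes in short steps, Python scripts to look and compute and a shell command to move; the robot and the scene stay as the last step left them, time stands still between calls to the robot, and variables do not carry over. Pictures are saved under pics/ and viewed, at most 10 in all, crops included, and the job is handed in when it is done.

```bash
ls; mkdir -p pics; python3 - <<'E'
from rig import *
import cv2,numpy as np
s=sense();print(s)
for n in ("scene","side"):
    im=capture(n);cv2.imwrite(f"pics/{n}0.png",im[:,:,::-1]);m=camera_model(n);print(n,m)
E
```

```text
pics
{'time_s': 0.0, 'qpos': array([-1.05607214e-01,  4.91585608e-01,  1.55949106e+00,  4.93897215e-05,
        1.09172389e+00, -1.05568909e-01]), 'dq': array([-8.75857904e-04,  5.23855498e-04, -1.66784257e-03,  6.18234455e-05,
        4.69058518e-04,  5.61747589e-04]), 'joint_efforts': array([-2.53899279e-04, -6.18447447e+01, -2.61596632e+01, -1.41405640e-04,
        4.01603000e-03, -9.44706159e-06]), 'tool_pos': array([6.24767209e-01, 5.35215992e-05, 2.44697228e-01]), 'tcp_rot': array([-2.22082545e+00, -2.22068977e+00,  1.13889279e-03]), 'contact_force': array([0.02910777, 0.14316333, 0.99657507]), 'moment': array([-0.01581414, -0.01484679,  0.03294962]), 'finger_force': 0.0, 'finger_gap': 0.08540426720587864}
scene {'camera_matrix': array([[488.55501281,   0.        , 330.07263748],
       [  0.        , 488.55501281, 241.76942912],
       [  0.        ,   0.        ,   1.        ]]), 'eye': array([0.58758846, 0.54051846, 0.76653224]), 'rotation': array([0.0766312 , 0.99146147, 2.86533243])}
side {'camera_matrix': array([[622.02376172,   0.        , 317.42069017],
       [  0.        , 622.02376172, 240.73784753],
       [  0.        ,   0.        ,   1.        ]]), 'eye': array([0.71964132, 0.64363004, 1.16215937]), 'rotation': array([0.14262974, 0.76248443, 2.7191725 ])}
```

View pics/scene0.png

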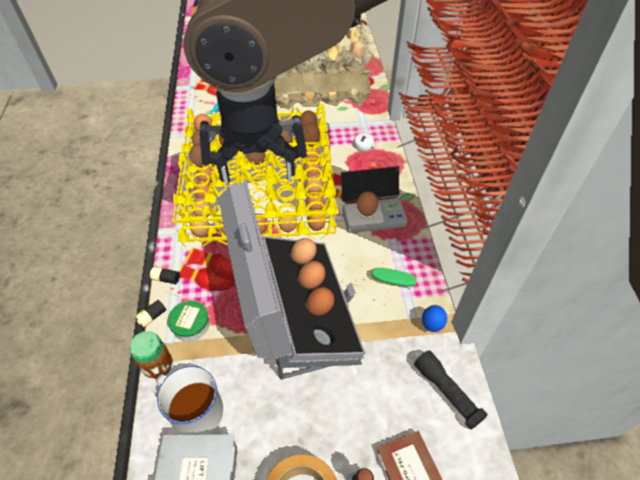

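View pics/side0.png

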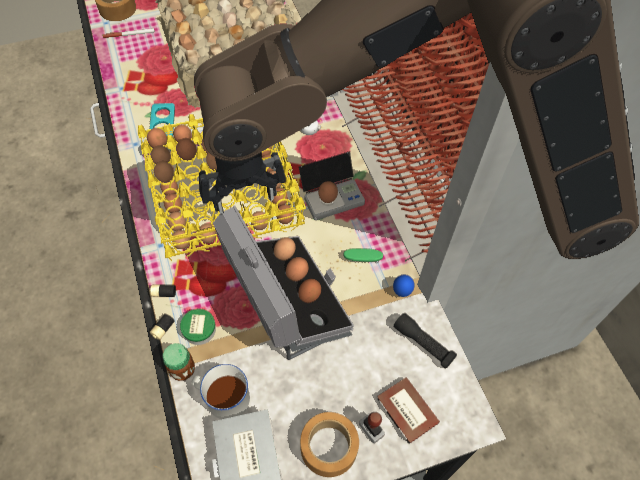

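The scene view shows:
- **Egg on the scale:** the brown egg stands at (368,203), on the scale with its black cover. It fits last_egg.
- **Other egg shapes:** the case eggs are at (304,250), (312,275) and (320,300). There are more brown eggs in the yellow tray, and a blue one at (434,318) that isn't meant.
- **Empty cup:** its pad is at (322,338).
- **Lid tab:** at about (245,236).

In the side view the egg is at (328,191), the pad at (318,320) and the tab at about (252,258).

```bash
cat > h.py <<'E'
import numpy as np,cv2
from scipy.spatial.transform import Rotation as R
from rig import *
def ray(m,uv):
    K=m["camera_matrix"];d=np.linalg.solve(K,[uv[0],uv[1],1]);d=R.from_rotvec(m["rotation"]).apply([d[0],-d[1],-d[2]])
    return np.array(m["eye"]),d/np.linalg.norm(d)
def proj(m,P):
    c=R.from_rotvec(m["rotation"]).inv().apply(np.asarray(P)-m["eye"]);c=c*[1,-1,-1]
    p=c@np.array(m["camera_matrix"]).T;return p[...,:2]/p[...,2:]
def tri(rs):
    A=sum(np.eye(3)-np.outer(d,d) for e,d in rs);b=sum((np.eye(3)-np.outer(d,d))@e for e,d in rs)
    p=np.linalg.solve(A,b);return p,[float(np.linalg.norm((np.eye(3)-np.outer(d,d))@(p-e))) for e,d in rs]
def onz(r,z): e,d=r;return e+d*(z-e[2])/d[2]
def blobs(mask,amin=30):
    n,l,s,c=cv2.connectedComponentsWithStats(mask.astype(np.uint8));return [(c[i].round(1),s[i].tolist()) for i in range(1,n) if s[i][4]>=amin]
E
python3 - <<'E'
from h import *
a=cv2.imread("pics/scene0.png");b=cv2.imread("pics/side0.png")
for im,(u,v,w,h) in ((a,(210,150,210,230)),(b,(200,140,180,220))):
    hs=cv2.cvtColor(im,cv2.COLOR_BGR2HSV);H,S,V=cv2.split(hs)
    m=(H<14)&(S>90)&(V>60);m[:v]=0;m[v+h:]=0;m[:,:u]=0;m[:,u+w:]=0
    print(blobs(m,80))
k=lambda im,x,y,w,h:cv2.resize(im[y:y+h,x:x+w],(400,600) if h>w else (400,300),interpolation=cv2.INTER_CUBIC)
L=k(a,210,160,200,150);L2=k(a,210,230,200,150)
Rr=k(b,200,130,180,135);R2=k(b,200,205,180,135)
cv2.imwrite("pics/crop1.png",np.vstack([np.hstack([L,Rr]),np.hstack([L2,R2])]))
E
```

```text
[(array([398.3, 160.4]), [383, 150, 24, 25, 105]), (array([255.4, 156.6]), [246, 152, 18, 12, 138]), (array([337.1, 179.1]), [333, 173, 9, 13, 80]), (array([366.6, 202.7]), [347, 191, 33, 25, 427]), (array([412.8, 211.1]), [401, 200, 19, 25, 88]), (array([316.8, 225.2]), [309, 222, 16, 8, 91]), (array([287.6, 226.9]), [280, 224, 16, 8, 84]), (array([313.1, 280.7]), [291, 239, 44, 77, 1604]), (array([220.3, 272.4]), [210, 252, 24, 38, 659])]
[(array([209.7, 158.3]), [201, 140, 16, 30, 152]), (array([344.2, 145.5]), [335, 140, 17, 14, 132]), (array([296.4, 166.8]), [290, 153, 17, 23, 112]), (array([369.1, 195. ]), [355, 179, 25, 38, 326]), (array([327.6, 191.5]), [316, 181, 22, 22, 329]), (array([284.1, 248.8]), [274, 238, 22, 23, 372]), (array([296.8, 268.6]), [286, 257, 23, 24, 434]), (array([214.2, 277.5]), [200, 260, 36, 36, 934]), (array([309.6, 290.4]), [299, 279, 23, 24, 434])]
```

View pics/crop1.png

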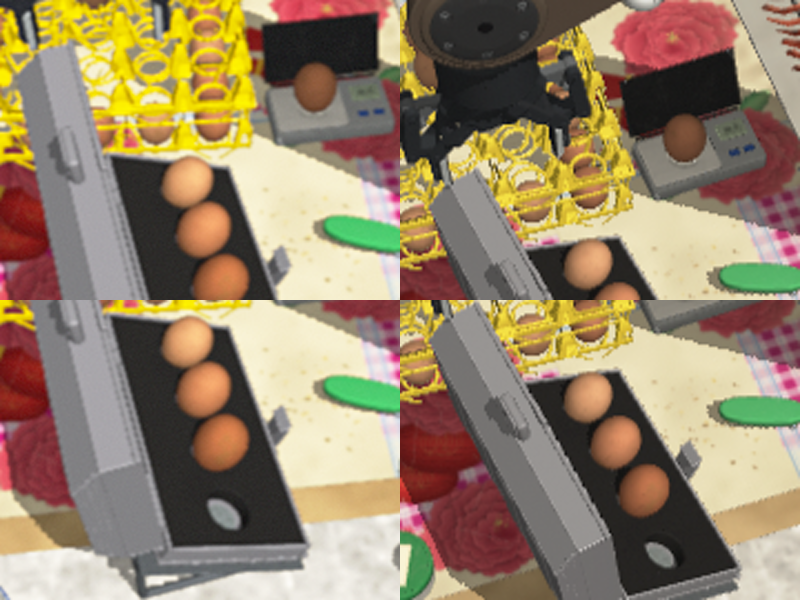

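The crop confirms that last_egg is the brown egg in the small white cup on the scale, in front of the open black cover. The empty cup with the grey pad is at scene (323,337.5) and side (319,319). The tab is at scene (245,237) and side (251,258), and the catch is near scene (350,292).

```bash
python3 - <<'E'
from h import *
a=cv2.imread("pics/scene0.png");b=cv2.imread("pics/side0.png");A=camera_model("scene");B=camera_model("side")
def pad(im,u,v):
    hs=cv2.cvtColor(im,cv2.COLOR_BGR2HSV)[v-11:v+12,u-11:u+12];m=(hs[...,2]>90);return [(c+[u-11,v-11],s) for c,s in blobs(m,15)]
print(pad(a,323,338),pad(b,319,319))
T=lambda n,p,q:print(n,*[np.round(x,4) for x in tri([ray(A,p),ray(B,q)])])
T("egg",(367.5,203),(328,191))
T("a",(304,250.5),(284.1,248.8));T("b",(312,275),(296.8,268.6));T("c",(320.5,300.5),(309.6,290.4))
T("pad",(323,338),(319,319))
T("tab",(245,237),(251.5,258))
# cover top edge at z .075, scale front edge at z .016
for z,ps in ((.075,[(342,171),(399,166)]),(.016,[(349,230),(407,222)])):
    q=[onz(ray(A,p),z) for p in ps];d=q[0]-q[1];print(z,np.round(q,4),np.degrees(np.arctan2(d[1],d[0])))
q=[onz(ray(B,p),.075) for p in ((200+(622-400)/2.222,130+78/2.222),(200+(736-400)/2.222,130+52/2.222))];d=q[0]-q[1];print(np.round(q,4),np.degrees(np.arctan2(d[1],d[0])))
E
```

```text
[(array([321.6, 336.7]), [2, 2, 16, 16, 169])] [(array([316.6, 319.1]), [3, 6, 12, 11, 94])]
egg [ 0.4243 -0.1114  0.0469] [0.001 0.001]
a [0.563  0.0147 0.0738] [0.0002 0.0002]
b [0.5529 0.0655 0.0705] [0.0008 0.0008]
c [0.5449 0.1233 0.0786] [0.0001 0.0001]
pad [0.5464 0.1826 0.0655] [0.0021 0.0021]
tab [0.6462 0.1168 0.2504] [0.0002 0.0002]
0.075 [[ 0.4686 -0.1784  0.075 ]
 [ 0.3499 -0.1806  0.075 ]] 1.058598121792783
0.016 [[ 0.4672 -0.0707  0.016 ]
 [ 0.3474 -0.0787  0.016 ]] 3.8265398833108937
[[ 0.4662 -0.1791  0.075 ]
 [ 0.3468 -0.1744  0.075 ]] -2.2240343854979163
```

```bash
python3 -m inch '[{"tz":-1,"tx":-0.5},{"tz":-1,"tx":-0.5},{"tz":-1,"ty":0.5},{"ty":1},{"ty":1},{"ty":1},{"ty":1},{"ty":1}]'; python3 -m inch '[{"ty":1},{"ty":1},{"ty":1},{"ty":1}]'; python3 -c "
from rig import *
s=sense();print(s['qpos'],s['tcp_rot'])"
```

```text
[-1.05599073e-01  4.91486544e-01  1.55938721e+00  2.12027039e-05
  1.09170369e+00 -1.05588066e-01] [-2.22091455e+00 -2.22086838e+00  9.49225006e-04]invalid input at $[0]: expected keys gripper, tx, ty, tz, spin
invalid input at $[0]: expected keys gripper, tx, ty, tz, spin
```

```bash
python3 -m inch '[{"gripper":1,"tx":-0.5,"ty":0,"tz":-1,"spin":0},{"gripper":1,"tx":-0.5,"ty":0,"tz":-1,"spin":0},{"gripper":1,"tx":0,"ty":0.5,"tz":-1,"spin":0},{"gripper":1,"tx":0,"ty":1,"tz":0,"spin":0},{"gripper":1,"tx":0,"ty":1,"tz":0,"spin":0},{"gripper":1,"tx":0,"ty":1,"tz":0,"spin":0},{"gripper":1,"tx":0,"ty":1,"tz":0,"spin":0},{"gripper":1,"tx":0,"ty":1,"tz":0,"spin":0}]'; python3 -m inch '[{"gripper":1,"tx":0,"ty":1,"tz":0,"spin":0},{"gripper":1,"tx":0,"ty":1,"tz":0,"spin":0},{"gripper":1,"tx":0,"ty":1,"tz":0,"spin":0}]'; python3 -c "
from rig import *
s=sense();print(s['qpos'],s['tcp_rot'],s['time_s'])"
```

```text
time_s: 0.9
tool_pos: [0.8461, -0.0399, 0.365]
tcp_rot: [-2.221, -2.221, 0.0]
contact_force: [0.1, -0.8, 1.0]
finger_gap: 0.085
finger_force: 0.0
time_s: 1.2
tool_pos: [0.9177, -0.0396, 0.3562]
tcp_rot: [2.215, 2.215, 0.013]
contact_force: [66.3, -4.7, 59.1]
finger_gap: 0.0854
finger_force: 0.0
[-1.15238826e-01  1.09484977e+00  4.66851442e-02  1.24517705e-03
  1.98788195e+00 -1.14596020e-01] [2.21532032 2.21502912 0.01324402] 1.2
```

```bash
python3 -m inch '[{"gripper":1,"tx":0,"ty":-0.5,"tz":0,"spin":0},{"gripper":1,"tx":0,"ty":-1,"tz":0,"spin":0},{"gripper":1,"tx":0,"ty":-1,"tz":0,"spin":0},{"gripper":1,"tx":0,"ty":-1,"tz":0,"spin":0},{"gripper":1,"tx":0,"ty":-1,"tz":0,"spin":0}]'; python3 -c "
from rig import *
s=sense();print(s['qpos'],s['tcp_rot'],s['contact_force'])"; python3 -m inch --help
```

```text
time_s: 1.7
tool_pos: [0.767, -0.0402, 0.356]
tcp_rot: [2.214, 2.214, 0.016]
contact_force: [1.3, -0.3, 0.7]
finger_gap: 0.0856
finger_force: 0.0
[-0.1387144   0.64741512  0.9831747   0.00151185  1.49620294 -0.13885876] [2.21365586 2.2137507  0.01584241] [ 1.31584514 -0.27766538  0.67996732]invalid input: not JSON, or not a number
```

```bash
python3 -m inch '[{"gripper":1,"tx":-0.4,"ty":-1,"tz":0,"spin":0},{"gripper":1,"tx":-0.4,"ty":-1,"tz":0,"spin":0},{"gripper":1,"tx":-0.4,"ty":-1,"tz":0,"spin":0},{"gripper":1,"tx":-0.4,"ty":-1,"tz":0.5,"spin":0},{"gripper":1,"tx":-0.2,"ty":-1,"tz":0.7,"spin":0},{"gripper":1,"tx":0,"ty":-1,"tz":0.7,"spin":0},{"gripper":1,"tx":0,"ty":-1,"tz":0.7,"spin":0},{"gripper":1,"tx":0,"ty":-1,"tz":0.7,"spin":0}]';python3 -m inch '[{"gripper":1,"tx":0,"ty":-0.5,"tz":0.5,"spin":0},{"gripper":1,"tx":0,"ty":0,"tz":0,"spin":0},{"gripper":1,"tx":0,"ty":0,"tz":0,"spin":0}]'; python3 - <<'E'
from h import *
import json
s=sense();print(s['qpos'],s['tool_pos'],s['tcp_rot'])
m=camera_model("wrist");w=capture("wrist");cv2.imwrite("pics/w1.png",w[:,:,::-1])
json.dump({k:np.array(v).tolist() for k,v in m.items()},open("w1.json","w"));print(m["eye"],proj(m,np.array([.424,-.111,.05])))
E
```

```text
time_s: 2.5
tool_pos: [0.4492, -0.1122, 0.2188]
tcp_rot: [2.213, 2.213, 0.017]
contact_force: [1.1, -1.0, -0.5]
finger_gap: 0.0852
finger_force: 0.0
time_s: 2.8
tool_pos: [0.4321, -0.1127, 0.1999]
tcp_rot: [2.213, 2.212, 0.017]
contact_force: [1.2, 0.6, 1.1]
finger_gap: 0.0851
finger_force: 0.0
[-0.40630279  0.29789878  2.04120802  0.00792346  0.78730949 -0.411403  ] [ 0.43212757 -0.11270524  0.19988096] [2.21339713 2.21240304 0.01696229]
[ 0.42935375 -0.03364938  0.3284048 ] [301.87735384 224.85839303]
```

View pics/w1.png

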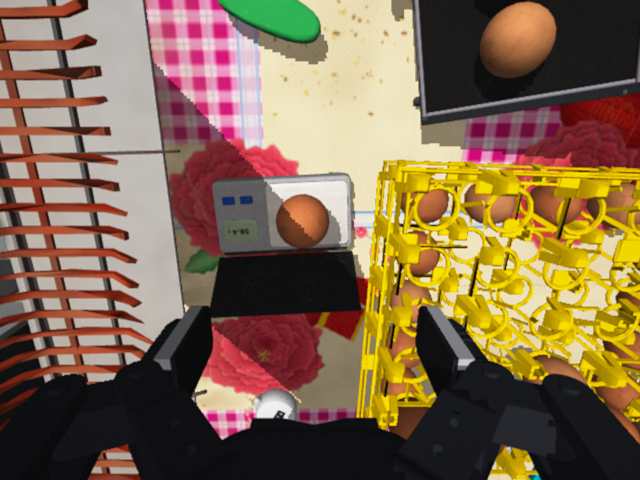

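The wrist view shows the egg from above at (302.5,221) in its white cup, with the scale turned a few degrees. The cover is behind it at y px 250-315, and the yellow tray begins at x px ≈ 362-385.

```bash
python3 - <<'E'
from h import *
import json
W={k:np.array(v) for k,v in json.load(open("w1.json")).items()};A=camera_model("scene");B=camera_model("side")
w=cv2.imread("pics/w1.png");hs=cv2.cvtColor(w,cv2.COLOR_BGR2HSV);H,S,V=cv2.split(hs)
m=(H<14)&(S>110)&(V>50);m[:185]=0;m[252:]=0;m[:,:265]=0;m[:,345:]=0;print(blobs(m,200))
c=[x for x in blobs(m,200)][0][0]
for rs in ([ray(A,(367.5,203)),ray(B,(328,191)),ray(W,c)],[ray(A,(367.5,203)),ray(W,c)]):print(tri(rs))
for z in (.045,.05):print(onz(ray(W,c),z))
q=[onz(ray(W,p),.016) for p in ((216,181),(350,174),(353,247),(222,252))];print(np.round(q,4));d=q[1]-q[0];print(np.degrees(np.arctan2(d[1],d[0])))
# tray left edge, wrist and scene
print(tri([ray(W,(385,165)),ray(A,(336,235))]),onz(ray(W,(375,230)),.05))
E
```

```text
[(array([302.2, 221. ]), [276, 195, 53, 54, 2191])]
(array([ 0.42496975, -0.10792781,  0.05106539]), [0.0012767669031099518, 0.0010525462095000299, 0.0007941062445795854])
(array([ 0.42511038, -0.10810678,  0.04971019]), [0.0008643760523713818, 0.0008643760523714672])
[ 0.42420537 -0.10907934  0.045     ]
[ 0.4242962  -0.10774856  0.05      ]
[[ 0.3485 -0.0802  0.016 ]
 [ 0.466  -0.0744  0.016 ]
 [ 0.471  -0.1422  0.016 ]
 [ 0.3484 -0.1464  0.016 ]]
2.844175181023991
(array([ 0.49562324, -0.06633396,  0.01063481]), [0.002006790287702567, 0.002006790287702626]) [ 0.48406491 -0.11565027  0.05      ]
```

```bash
python3 -m inch '[{"gripper":0.55,"tx":0.12,"ty":-0.25,"tz":0.7,"spin":-0.45},{"gripper":0.55,"tx":0,"ty":0,"tz":0.9,"spin":0},{"gripper":0.55,"tx":0,"ty":0,"tz":0.9,"spin":0},{"gripper":0.55,"tx":0,"ty":0,"tz":0.3,"spin":0},{"gripper":0.55,"tx":0,"ty":0,"tz":0,"spin":0},{"gripper":0.55,"tx":0,"ty":0,"tz":0,"spin":0}]'; python3 -c "
from rig import *
s=sense();print(s['qpos'],s['tool_pos'],s['finger_gap'])"
```

```text
time_s: 3.45
tool_pos: [0.4243, -0.1079, 0.0879]
tcp_rot: [2.159, 2.264, 0.017]
contact_force: [-0.4, 0.3, 0.4]
finger_gap: 0.0662
finger_force: 0.0
[-0.40321126  0.49289246  2.16971137  0.0124561   0.46324337 -0.46177199] [ 0.42432684 -0.10790579  0.08787506] 0.06620683761874445
```

```bash
python3 -m inch '[{"gripper":0.55,"tx":0,"ty":0,"tz":0.5,"spin":0},{"gripper":0.55,"tx":0,"ty":0,"tz":0.5,"spin":0},{"gripper":0.3,"tx":0,"ty":0,"tz":0,"spin":0},{"gripper":0.1,"tx":0,"ty":0,"tz":0,"spin":0},{"gripper":0.1,"tx":0,"ty":0,"tz":0,"spin":0},{"gripper":0.1,"tx":0,"ty":0,"tz":0,"spin":0}]';  python3 -m inch '[{"gripper":0.02,"tx":0,"ty":0,"tz":0,"spin":0},{"gripper":0.02,"tx":0,"ty":0,"tz":0,"spin":0},{"gripper":0.02,"tx":0,"ty":0,"tz":0,"spin":0}]'
```

```text
time_s: 4.05
tool_pos: [0.4243, -0.1079, 0.0483]
tcp_rot: [2.159, 2.263, 0.017]
contact_force: [-0.3, -1.0, -0.8]
finger_gap: 0.0469
finger_force: 0.0
time_s: 4.35
tool_pos: [0.4239, -0.1077, 0.0475]
tcp_rot: [2.16, 2.264, 0.016]
contact_force: [-1.2, 0.1, 0.3]
finger_gap: 0.0437
finger_force: 0.0
```

```bash
python3 -m inch '[{"gripper":-0.01,"tx":0,"ty":0,"tz":0,"spin":0},{"gripper":-0.01,"tx":0,"ty":0,"tz":0,"spin":0},{"gripper":-0.01,"tx":0,"ty":0,"tz":0,"spin":0}]';  python3 -m inch '[{"gripper":-0.05,"tx":0,"ty":0,"tz":0,"spin":0},{"gripper":-0.05,"tx":0,"ty":0,"tz":0,"spin":0}]'
```

```text
time_s: 4.65
tool_pos: [0.4239, -0.1077, 0.0474]
tcp_rot: [2.16, 2.264, 0.016]
contact_force: [-0.3, 0.1, 1.6]
finger_gap: 0.0424
finger_force: 3.4
time_s: 4.85
tool_pos: [0.4239, -0.1077, 0.0475]
tcp_rot: [2.16, 2.264, 0.016]
contact_force: [-0.9, 0.1, 4.9]
finger_gap: 0.0409
finger_force: 30.5
```

```bash
python3 -m inch '[{"gripper":-0.032,"tx":0,"ty":0,"tz":0,"spin":0},{"gripper":-0.032,"tx":0,"ty":0,"tz":0,"spin":0}]'
```

```text
time_s: 5.05
tool_pos: [0.4239, -0.1077, 0.0475]
tcp_rot: [2.16, 2.265, 0.016]
contact_force: [-0.3, 0.2, 6.8]
finger_gap: 0.0414
finger_force: 23.3
```

```bash
python3 -m inch '[{"gripper":-0.032,"tx":0,"ty":0,"tz":-0.3,"spin":0},{"gripper":-0.032,"tx":0,"ty":0,"tz":-0.6,"spin":0},{"gripper":-0.032,"tx":0,"ty":0,"tz":-0.9,"spin":0},{"gripper":-0.032,"tx":0,"ty":0,"tz":-0.9,"spin":0},{"gripper":-0.032,"tx":0,"ty":0,"tz":-0.9,"spin":0},{"gripper":-0.032,"tx":0,"ty":0,"tz":-0.9,"spin":0},{"gripper":-0.032,"tx":0.5,"ty":0.4,"tz":-0.8,"spin":0},{"gripper":-0.032,"tx":0.8,"ty":0.5,"tz":-0.5,"spin":0}]';  python3 -m inch '[{"gripper":-0.032,"tx":0.8,"ty":0.5,"tz":-0.4,"spin":-0.3},{"gripper":-0.032,"tx":0.8,"ty":0.5,"tz":-0.3,"spin":-0.4},{"gripper":-0.032,"tx":0.3,"ty":0.3,"tz":-0.2,"spin":-0.4},{"gripper":-0.032,"tx":0,"ty":0,"tz":0,"spin":0},{"gripper":-0.032,"tx":0,"ty":0,"tz":0,"spin":0}]';python3 - <<'E'
from h import *
import json
s=sense();print(s['qpos'],s['tool_pos'],s['tcp_rot'])
m=camera_model("wrist");w=capture("wrist");cv2.imwrite("pics/w2.png",w[:,:,::-1])
json.dump({k:np.array(v).tolist() for k,v in m.items()},open("w2.json","w"));print(m["eye"],proj(m,np.array([.546,.18,.065])))
E
```

```text
time_s: 5.85
tool_pos: [0.454, -0.0542, 0.2822]
tcp_rot: [2.162, 2.26, 0.018]
contact_force: [1.1, -1.2, -0.5]
finger_gap: 0.0415
finger_force: 23.0
time_s: 6.35
tool_pos: [0.499, 0.0258, 0.3158]
tcp_rot: [2.027, 2.385, 0.014]
contact_force: [-0.1, -0.9, -0.6]
finger_gap: 0.0412
finger_force: 23.0
[-8.07779024e-02  2.34269546e-01  1.76652365e+00  4.67261883e-04
  1.12637140e+00 -2.43183007e-01] [0.49902435 0.02581963 0.31578698] [2.02672569 2.38534749 0.01372097]
[0.48369824 0.10382697 0.44414188] [384.94973869  53.30532352]
```

View pics/w2.png

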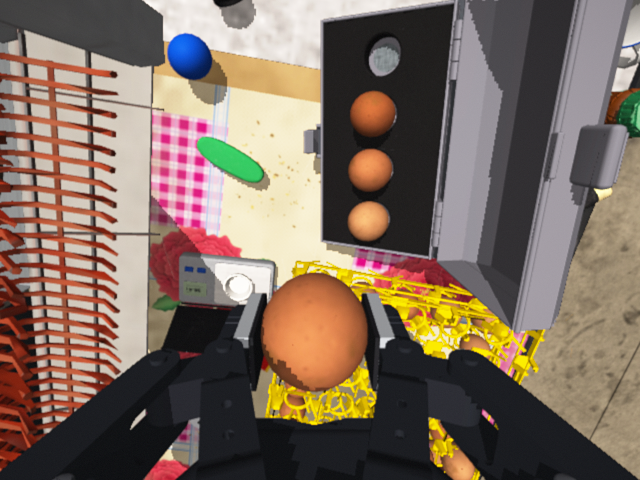

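The wrist view shows the egg held straight between the pads. The empty cup is at (384,57), the case eggs are at (373,114), (371,171) and (369,221), the case's front edge runs from (321,20) to (323,243), and the tab is near (600,155).

```bash
python3 - <<'E'
from h import *
import json
from scipy.optimize import least_squares as LS
W={k:np.array(v) for k,v in json.load(open("w2.json")).items()};A=camera_model("scene");B=camera_model("side")
w=cv2.imread("pics/w2.png")
hs=cv2.cvtColor(w,cv2.COLOR_BGR2HSV)[35:80,362:405];m=hs[...,2]>75;bb=[(c+[362,35],s) for c,s in blobs(m,30)];print(bb)
T=lambda n,w,p,q:print(n,*[np.round(x,4) for x in tri([ray(W,w),ray(A,p),ray(B,q)])],np.round(tri([ray(W,w),ray(A,p)])[0],4))
T("pad",bb[0][0],(321.6,336.7),(316.6,319.1))
T("a",(369,221),(304,250.5),(284.1,248.8));T("b",(371,171),(312,275),(296.8,268.6));T("c",(373,114),(320.5,300.5),(309.6,290.4))
T("tab",(600,155),(245,237),(251.5,258))
q=[onz(ray(W,p),.038) for p in ((321,20),(323,243))];d=q[0]-q[1];print(np.round(q,4),"yaw",np.degrees(np.arctan2(-d[0],d[1])),np.linalg.norm(d))
# hinge line ends (scene/wrist): foam rear edge
T("lidcorner near",(526,330),(221,186),(230,210))
# planar arm fit
D=[((.491,1.5594,1.0917),.6248,.2447),((1.0948,.0467,1.9879),np.hypot(.9177,.0396),.3562),((.6474,.9832,1.4962),np.hypot(.767,.0402),.356),((.2979,2.0412,.7873),np.hypot(.4321,.1127),.1999),((.4929,2.1697,.4632),np.hypot(.4243,.1079),.0879),((.2343,1.7665,1.1264),np.hypot(.499,.0258),.3158)]
f=lambda p:np.ravel([(p[0]*np.sin(a)+p[1]*np.sin(a+b)+p[2]*np.sin(a+b+c)+p[4]-r,p[3]+p[0]*np.cos(a)+p[1]*np.cos(a+b)+p[2]*np.cos(a+b+c)-z) for (a,b,c),r,z in D])
s=LS(f,[.5,.5,.2,.2,0]);print(s.x,abs(s.fun).max())
E
```

```text
[(array([384. ,  57.2]), [7, 3, 31, 38, 878])]
pad [0.5482 0.1774 0.0578] [0.0012 0.0011 0.0011] [0.5482 0.1779 0.0568]
a [0.5633 0.0166 0.0766] [0.0001 0.0004 0.0003] [0.5631 0.0168 0.077 ]
b [0.5538 0.0692 0.0766] [0.0004 0.001  0.001 ] [0.5542 0.0691 0.075 ]
c [0.5446 0.1233 0.0783] [0.0005 0.0003 0.0002] [0.5446 0.1233 0.0781]
tab [0.646  0.1138 0.2456] [0.0006 0.001  0.0004] [0.6464 0.1136 0.2454]
[[ 0.4802  0.2042  0.038 ]
 [ 0.5223 -0.0284  0.038 ]] yaw 10.26892423336149 0.2363054326441217
lidcorner near [ 0.667  -0.0093  0.2236] [0.0053 0.0178 0.0134] [ 0.686  -0.028   0.1994]
[ 0.63970149  0.42377702  0.39769872  0.27889692 -0.04961573] 0.01918301278962367
```

```bash
python3 -m inch '[{"gripper":-0.032,"tx":0.3,"ty":0.2,"tz":-0.5,"spin":-0.14},{"gripper":-0.032,"tx":0.3,"ty":0.5,"tz":-0.6,"spin":0},{"gripper":-0.032,"tx":0.3,"ty":0.9,"tz":-0.2,"spin":0},{"gripper":-0.032,"tx":0.3,"ty":1,"tz":0,"spin":0},{"gripper":-0.032,"tx":0.3,"ty":1,"tz":0,"spin":0},{"gripper":-0.032,"tx":0,"ty":1,"tz":0,"spin":0},{"gripper":-0.032,"tx":0,"ty":1,"tz":0,"spin":0},{"gripper":-0.032,"tx":0,"ty":1,"tz":0,"spin":0}]';  python3 -m inch '[{"gripper":-0.032,"tx":0,"ty":1,"tz":0,"spin":0},{"gripper":-0.032,"tx":0,"ty":0.7,"tz":0,"spin":0},{"gripper":-0.032,"tx":0,"ty":0.5,"tz":0,"spin":0},{"gripper":-0.032,"tx":0,"ty":0.3,"tz":0,"spin":0},{"gripper":-0.032,"tx":0,"ty":0.2,"tz":0,"spin":0}]';python3 -c "
from rig import *
s=sense();q=s['qpos'];print(q,q[1]+q[2]+q[4])"
```

```text
time_s: 7.2
tool_pos: [0.7494, 0.1301, 0.3714]
tcp_rot: [2.012, 2.398, 0.013]
contact_force: [1.0, -0.7, -0.7]
finger_gap: 0.0413
finger_force: 23.0
time_s: 7.7
tool_pos: [0.8554, 0.1485, 0.3718]
tcp_rot: [2.012, 2.398, 0.012]
contact_force: [-0.6, 0.3, -1.1]
finger_gap: 0.0414
finger_force: 23.0
[ 0.09658272  0.87783677  0.4880178  -0.00232112  1.76274766 -0.07850419] 3.1286022239147364
```

```bash
python3 -m inch '[{"gripper":-0.032,"tx":0.8,"ty":0,"tz":0,"spin":0},{"gripper":-0.032,"tx":0.9,"ty":0,"tz":0,"spin":0},{"gripper":-0.032,"tx":0,"ty":0.3,"tz":0,"spin":0},{"gripper":-0.032,"tx":0,"ty":0.2,"tz":0,"spin":0},{"gripper":-0.032,"tx":0,"ty":0.2,"tz":0,"spin":0},{"gripper":-0.032,"tx":0,"ty":0.1,"tz":0,"spin":0},{"gripper":-0.032,"tx":0,"ty":0.1,"tz":0,"spin":0}]';python3 -c "
from rig import *
s=sense();q=s['qpos'];print(q,q[1]+q[2]+q[4])"
```

```text
time_s: 8.4
tool_pos: [0.8786, 0.2217, 0.3729]
tcp_rot: [2.012, 2.398, 0.012]
contact_force: [-0.3, -0.3, -1.2]
finger_gap: 0.041
finger_force: 23.0
[ 1.75338557e-01  1.03435864e+00  1.43734885e-01 -3.81671418e-03
  1.95020890e+00 -7.25636596e-04] 3.128302430044931
```

```bash
python3 -m inch '[{"gripper":-0.032,"tx":0,"ty":0.08,"tz":0,"spin":0},{"gripper":-0.032,"tx":0,"ty":0.06,"tz":0,"spin":0},{"gripper":-0.032,"tx":0,"ty":0.06,"tz":0,"spin":0},{"gripper":-0.032,"tx":0,"ty":0.1,"tz":0,"spin":0},{"gripper":-0.032,"tx":0,"ty":0.3,"tz":0,"spin":0},{"gripper":-0.032,"tx":0,"ty":1,"tz":0,"spin":0},{"gripper":-0.032,"tx":0,"ty":1,"tz":0,"spin":0}]';python3 -c "
from rig import *
s=sense();q=s['qpos'];print(q,q[1]+q[2]+q[4])"
```

```text
time_s: 9.1
tool_pos: [0.9093, 0.2239, 0.3456]
tcp_rot: [1.988, 2.375, 0.079]
contact_force: [-0.2, -0.4, -0.3]
finger_gap: 0.0415
finger_force: 23.0
[ 1.70888370e-01  1.10602424e+00  4.89737571e-02  2.99421955e-04
  1.91959869e+00 -5.83956573e-03] 3.074596691079978
```

```bash
python3 -m inch '[{"gripper":-0.032,"tx":0,"ty":1,"tz":-0.5,"spin":0},{"gripper":-0.032,"tx":0,"ty":1,"tz":-0.5,"spin":0},{"gripper":-0.032,"tx":0,"ty":1,"tz":-0.5,"spin":0},{"gripper":-0.032,"tx":0,"ty":1,"tz":-0.5,"spin":0}]';python3 -c "
from rig import *
s=sense();q=s['qpos'];print(q,q[1]+q[2]+q[4])"
```

```text
time_s: 9.5
tool_pos: [0.9206, 0.2173, 0.3807]
tcp_rot: [1.946, 2.326, 0.199]
contact_force: [-0.2, 0.4, -0.7]
finger_gap: 0.0413
finger_force: 23.0
[ 0.15990201  1.07116893  0.04766778  0.00870187  1.85688549 -0.01417058] 2.975722211896989
```

```bash
python3 -m inch '[{"gripper":-0.032,"tx":0.1,"ty":1,"tz":-0.4,"spin":0},{"gripper":-0.032,"tx":0.1,"ty":1,"tz":-0.4,"spin":0},{"gripper":-0.032,"tx":0.1,"ty":1,"tz":-0.4,"spin":0},{"gripper":-0.032,"tx":0.1,"ty":1,"tz":-0.4,"spin":0},{"gripper":-0.032,"tx":0.1,"ty":1,"tz":-0.4,"spin":0},{"gripper":-0.032,"tx":0.1,"ty":1,"tz":-0.4,"spin":0},{"gripper":-0.032,"tx":0.1,"ty":1,"tz":-0.4,"spin":0},{"gripper":-0.032,"tx":0.1,"ty":1,"tz":-0.4,"spin":0}]';cat >> h.py <<'E'
def tool():
    s=sense();M=R.from_rotvec(s["tcp_rot"]).as_matrix();z=M[:,2]
    print("t",s["time_s"],"p",s["tool_pos"].round(4),"tilt",np.arccos(-z[2]).round(4),"az",np.degrees(np.arctan2(z[1],z[0])).round(2),"y",M[:,1].round(3),"q",s["qpos"].round(4),"F",s["contact_force"].round(1),"gap",round(s["finger_gap"],4),round(s["finger_force"],1));return s,M
E
python3 -c "
from h import *
tool()"
```

```text
time_s: 10.3
tool_pos: [0.9331, 0.2336, 0.4477]
tcp_rot: [1.86, 2.223, 0.415]
contact_force: [0.4, 0.1, -0.6]
finger_gap: 0.0413
finger_force: 23.0
t 10.3 p [0.9331 0.2336 0.4477] tilt 0.355 az 12.98 y [0.924 0.163 0.347] q [1.7190e-01 1.0087e+00 4.8300e-02 1.9200e-02 1.7300e+00 6.0000e-04] F [ 0.4  0.1 -0.6] gap 0.0413 23.0
```

```bash
python3 -m inch '[{"gripper":-0.032,"tx":-0.1,"ty":1,"tz":-0.3,"spin":0},{"gripper":-0.032,"tx":-0.1,"ty":1,"tz":-0.3,"spin":0},{"gripper":-0.032,"tx":-0.1,"ty":1,"tz":-0.3,"spin":0},{"gripper":-0.032,"tx":-0.1,"ty":1,"tz":-0.3,"spin":0},{"gripper":-0.032,"tx":-0.1,"ty":1,"tz":-0.3,"spin":0}]';python3 -c "
from h import *
tool()"
```

```text
time_s: 10.8
tool_pos: [0.9465, 0.205, 0.4923]
tcp_rot: [1.802, 2.154, 0.536]
contact_force: [-0.4, -0.4, -1.3]
finger_gap: 0.0418
finger_force: 23.0
t 10.8 p [0.9465 0.205  0.4923] tilt 0.4704 az 12.93 y [0.879 0.152 0.453] q [ 0.135   0.9701  0.0484  0.0412  1.6543 -0.029 ] F [-0.4 -0.4 -1.3] gap 0.0418 23.0
```

```bash
cat >> h.py <<'E'
def go(*ts):
    s,M=tool();p=s["tool_pos"]
    for t in ts:
        d=M.T@(np.array(t)-p)/.04;print(t,"units",d.round(2),"n",(np.linalg.norm(d)).round(1));p=np.array(t)
E
python3 -m inch '[{"gripper":-0.032,"tx":-0.1,"ty":1,"tz":-0.3,"spin":0},{"gripper":-0.032,"tx":0,"ty":-0.3,"tz":0,"spin":0},{"gripper":-0.032,"tx":0,"ty":-0.6,"tz":0,"spin":0}]';python3 -c "
from h import *
go((.56,.17,.44),(.47,.165,.28),(.5,.1697,.148),(.5368,.1763,.0774))"
```

```text
time_s: 11.1
tool_pos: [0.9193, 0.1951, 0.4863]
tcp_rot: [1.79, 2.139, 0.56]
contact_force: [2.6, 0.7, -0.7]
finger_gap: 0.0416
finger_force: 23.0
t 11.1 p [0.9193 0.1951 0.4863] tilt 0.4939 az 12.88 y [0.868 0.15  0.474] q [ 0.1271  0.7976  0.4438  0.0469  1.4084 -0.046 ] F [ 2.6  0.7 -0.7] gap 0.0416 23.0
(0.56, 0.17, 0.44) units [ 0.99 -8.44 -3.2 ] n 9.1
(0.47, 0.165, 0.28) units [ 0.2  -3.87  2.47] n 4.6
(0.5, 0.1697, 0.148) units [-0.1  -0.89  3.26] n 3.4
(0.5368, 0.1763, 0.0774) units [-0.04 -0.01  2.  ] n 2.0
```

```bash
python3 -m inch '[{"gripper":-0.032,"tx":0.11,"ty":-0.94,"tz":-0.355,"spin":0},{"gripper":-0.032,"tx":0.11,"ty":-0.94,"tz":-0.355,"spin":0},{"gripper":-0.032,"tx":0.11,"ty":-0.94,"tz":-0.355,"spin":0},{"gripper":-0.032,"tx":0.11,"ty":-0.94,"tz":-0.355,"spin":0},{"gripper":-0.032,"tx":0.11,"ty":-0.94,"tz":-0.355,"spin":0},{"gripper":-0.032,"tx":0.11,"ty":-0.94,"tz":-0.355,"spin":0},{"gripper":-0.032,"tx":0.11,"ty":-0.94,"tz":-0.355,"spin":0},{"gripper":-0.032,"tx":0.11,"ty":-0.94,"tz":-0.355,"spin":0}]';python3 -m inch '[{"gripper":-0.032,"tx":0.11,"ty":-0.94,"tz":-0.355,"spin":0},{"gripper":-0.032,"tx":0.05,"ty":-0.97,"tz":0.5,"spin":0},{"gripper":-0.032,"tx":0.05,"ty":-0.97,"tz":0.6,"spin":0},{"gripper":-0.032,"tx":0.05,"ty":-0.97,"tz":0.65,"spin":0},{"gripper":-0.032,"tx":0.05,"ty":-0.9,"tz":0.7,"spin":0},{"gripper":-0.032,"tx":0,"ty":-0.5,"tz":0.6,"spin":0},{"gripper":-0.032,"tx":0,"ty":0,"tz":0,"spin":0}]';python3 -c "
from h import *
go((.5,.1697,.148),(.5368,.1763,.0774))"
```

```text
time_s: 11.9
tool_pos: [0.6043, 0.1735, 0.4476]
tcp_rot: [1.79, 2.14, 0.56]
contact_force: [0.7, 0.0, 0.3]
finger_gap: 0.0412
finger_force: 23.0
time_s: 12.6
tool_pos: [0.4692, 0.1655, 0.2508]
tcp_rot: [1.793, 2.144, 0.554]
contact_force: [-0.1, -0.5, 0.8]
finger_gap: 0.0411
finger_force: 23.0
t 12.6 p [0.4692 0.1655 0.2508] tilt 0.487 az 12.95 y [0.871 0.151 0.467] q [ 0.2004  0.1823  2.1315  0.0358  0.3412 -0.0079] F [-0.1 -0.5  0.8] gap 0.0411 23.0
(0.5, 0.1697, 0.148) units [-0.1  -0.51  2.63] n 2.7
(0.5368, 0.1763, 0.0774) units [-0.05  0.    2.  ] n 2.0
```

```bash
python3 -m inch '[{"gripper":-0.032,"tx":-0.05,"ty":-0.25,"tz":0.7,"spin":0},{"gripper":-0.032,"tx":-0.05,"ty":-0.26,"tz":0.9,"spin":0},{"gripper":-0.032,"tx":0,"ty":0,"tz":0.9,"spin":0},{"gripper":-0.032,"tx":0,"ty":0,"tz":0.13,"spin":0},{"gripper":-0.032,"tx":0,"ty":0,"tz":0,"spin":0},{"gripper":-0.032,"tx":0,"ty":0,"tz":0,"spin":0}]';python3 - <<'E'
from h import *
import json
go((.5368,.1763,.0774))
for n in ("scene","side","wrist"):
    m=camera_model(n);im=capture(n)[:,:,::-1];cv2.imwrite(f"pics/{n}3.png",im);json.dump({k:np.array(v).tolist() for k,v in m.items()},open(f"{n}3.json","w"))
a=cv2.imread("pics/scene3.png")[220:370,220:420];b=cv2.imread("pics/side3.png")[210:345,215:395];w=cv2.imread("pics/wrist3.png")
k=lambda i,s:cv2.resize(i,s,interpolation=cv2.INTER_CUBIC)
cv2.imwrite("pics/m3.png",np.hstack([np.vstack([k(a,(400,300)),k(b,(400,300))]),np.vstack([k(w,(400,300)),k(w[200:440,160:480],(400,300))])]))
E
```

```text
time_s: 13.2
tool_pos: [0.5035, 0.1702, 0.1523]
tcp_rot: [1.79, 2.139, 0.561]
contact_force: [-0.2, -1.1, -1.6]
finger_gap: 0.0415
finger_force: 23.0
t 13.2 p [0.5035 0.1702 0.1523] tilt 0.4943 az 12.95 y [0.868 0.15  0.474] q [ 0.1948  0.4051  2.1778  0.2253  0.0663 -0.2038] F [-0.2 -1.1 -1.6] gap 0.0415 23.0
(0.5368, 0.1763, 0.0774) units [-0.04 -0.14  2.05] n 2.1
```

View pics/m3.png

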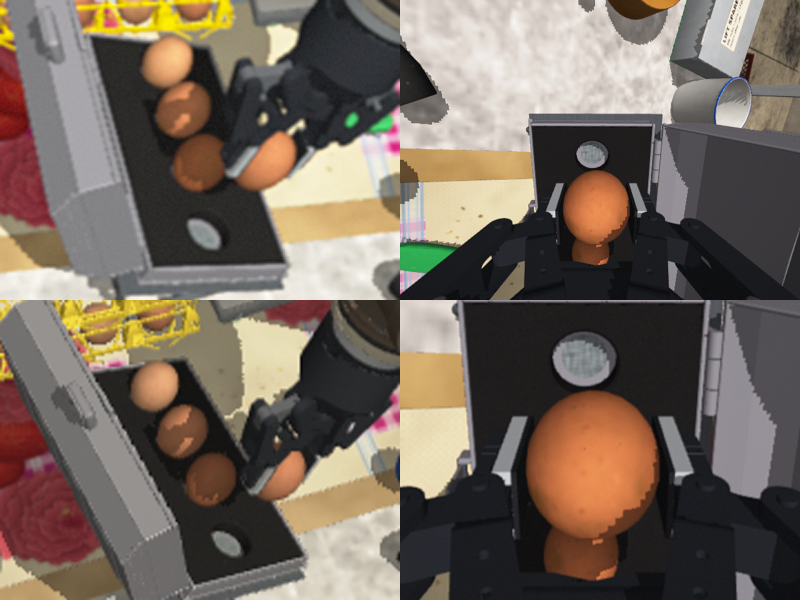

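The top crops show the egg held above and in front of its cup at about (265,158) in the 2x scene crop, with the cup at (205,233). The wrist crops show it square between the pads and the cup straight ahead at (585,358). Joint 5 is near its lower limit, so I'll work out the reach before descending.

```bash
cat > fk.py <<'E'
from h import *
from scipy.optimize import least_squares as LS
D=[([-.1056,.4916,1.5595,0,1.0917,-.1056],[.6248,0,.2447]),([-.1387,.6474,.9832,.0015,1.4962,-.1389],[.767,-.0402,.356]),([-.4063,.2979,2.0412,.0079,.7873,-.4114],[.4321,-.1127,.1999]),([-.4032,.4929,2.1697,.0125,.4632,-.4618],[.4243,-.1079,.0879]),([-.0808,.2343,1.7665,.0005,1.1264,-.2432],[.499,.0258,.3158]),([.0966,.8778,.488,-.0023,1.7627,-.0785],[.8554,.1485,.3718]),([.1753,1.0344,.1437,-.0038,1.9502,-.0007],[.8786,.2217,.3729]),([.1719,1.0087,.0483,.0192,1.73,.0006],[.9331,.2336,.4477]),([.1271,.7976,.4438,.0469,1.4084,-.046],[.9193,.1951,.4863]),([.2004,.1823,2.1315,.0358,.3412,-.0079],[.4692,.1655,.2508]),([.1948,.4051,2.1778,.2253,.0663,-.2038],[.5035,.1702,.1523])]
def fk(p,q):
    Ry=lambda a:R.from_euler('y',a);B=R.from_euler('z',q[0])
    A=Ry(q[1]);F=A*Ry(q[2])*R.from_euler('z',q[3]);T=F*Ry(q[4])*R.from_euler('z',q[5])
    return B.apply([p[0],p[1],p[2]]+A.apply([p[3],0,p[4]])+(A*Ry(q[2])).apply([p[5],0,p[6]])+T.apply([0,0,p[7]])), B*T
P=LS(lambda p:np.ravel([fk(p,q)[0]-t for q,t in D]),[0,.06,.28,0,.5,0,.5,.25]).x
E
python3 - <<'E'
from fk import *
print(P.round(4),max(np.abs(fk(P,q)[0]-t).max() for q,t in D))
s=sense();Rt=R.from_rotvec(s["tcp_rot"]);q=s["qpos"];print((fk(P,q)[1].inv()*Rt).as_rotvec())
lo=np.array([-3.1,-.84,.05,-1.13,.06,-2.69]);hi=np.array([3.1,2.19,2.79,4.28,2.93,2.69])
C=(fk(P,q)[1].inv()*Rt)
ex=np.array([.9845,.1754,0])
for tilt in (.489,.4,.3):
  zt=ex*np.sin(tilt)-[0,0,np.cos(tilt)]
  for d in (.08,.04,0):
    t=np.array([.549,.1785,.054])-(.0265+d)*(ex*np.sin(.489)-[0,0,np.cos(.489)])
    for s0 in (0,np.pi):
      f=lambda x:np.r_[(fk(P,x)[0]-t)*10,(fk(P,x)[1].apply([0,0,1])-zt)*1]
      x0=q.copy();x0[3]=s0;x0[4]=.2
      r=LS(f,np.clip(x0,lo+1e-3,hi-1e-3),bounds=(lo,hi));zz=fk(P,r.x)[1].apply([0,0,1]);print(tilt,d,s0>0,r.x.round(3),"res",(abs(r.fun).max()).round(4),np.arccos(-zz[2]).round(3))
E
```

```text
[-0.000e+00  6.590e-02  1.968e-01  1.000e-04  5.868e-01  4.310e-02
  4.110e-01  2.412e-01] 7.513621122062775e-05
[-3.69944320e-16  4.16187360e-16  1.57079633e+00]
0.489 0.08 False [ 0.209  0.411  2.185 -0.265  0.06   2.69 ] res 0.0005 0.488
0.489 0.08 True [ 0.228  0.417  2.212  4.28   0.06  -2.69 ] res 0.048 0.54
0.489 0.04 False [ 0.226  0.5    2.152 -1.13   0.06  -2.69 ] res 0.0352 0.466
0.489 0.04 True [ 0.211  0.503  2.183  3.528  0.06  -1.562] res 0.0202 0.511
0.489 0 False [ 0.224  0.584  2.107 -1.13   0.06  -2.69 ] res 0.0485 0.429
0.489 0 True [ 0.207  0.588  2.147  3.312  0.084 -1.664] res 0.0 0.489
0.4 0.08 False [ 0.208  0.412  2.133 -0.063  0.197  0.384] res 0.0 0.4
0.4 0.08 True [0.227 0.419 2.213 4.28  0.06  2.689] res 0.1243 0.537
0.4 0.04 False [ 0.207  0.498  2.119 -0.094  0.125  0.52 ] res 0.0 0.4
0.4 0.04 True [0.226 0.505 2.172 4.28  0.06  2.69 ] res 0.087 0.493
0.4 0 False [ 0.205  0.583  2.097 -0.18   0.063  0.614] res 0.0 0.4
0.4 0 True [ 0.224  0.588  2.126  4.28   0.06  -1.495] res 0.0546 0.456
0.3 0.08 False [ 0.206  0.42   2.075 -0.026  0.347  1.389] res 0.0 0.3
0.3 0.08 True [ 0.227  0.422  2.215  4.28   0.06  -2.69 ] res 0.2135 0.533
0.3 0.04 False [ 0.205  0.503  2.06  -0.031  0.279 -1.139] res 0.0 0.3
0.3 0.04 True [ 0.226  0.507  2.173  4.28   0.06  -2.69 ] res 0.1764 0.489
0.3 0 False [ 0.204  0.584  2.038 -0.038  0.219  0.314] res 0.0 0.3
0.3 0 True [ 0.204  0.584  2.038 -0.038  0.219 -2.443] res 0.0 0.3
```

```bash
python3 -m inch '[{"gripper":-0.032,"tx":0,"ty":-0.05,"tz":0.25,"spin":0},{"gripper":-0.032,"tx":0,"ty":-0.05,"tz":0.25,"spin":0},{"gripper":-0.032,"tx":0,"ty":0,"tz":0.25,"spin":0},{"gripper":-0.032,"tx":0,"ty":0,"tz":0.25,"spin":0}]';python3 -c "
from h import *
go((.5368,.1763,.0774))"
```

```text
time_s: 13.75
tool_pos: [0.5244, 0.1744, 0.127]
tcp_rot: [1.803, 2.158, 0.54]
contact_force: [0.1, -0.2, -0.5]
finger_gap: 0.0412
finger_force: 23.0
t 13.75 p [0.5244 0.1744 0.127 ] tilt 0.4692 az 13.57 y [0.879 0.153 0.451] q [ 0.1928  0.4751  2.1362  0.3131  0.0646 -0.2938] F [ 0.1 -0.2 -0.5] gap 0.0412 23.0
(0.5368, 0.1763, 0.0774) units [-0.04 -0.28  1.25] n 1.3
```

```bash
python3 -m inch '[{"gripper":-0.032,"tx":-0.02,"ty":-0.25,"tz":0.15,"spin":0},{"gripper":-0.032,"tx":-0.02,"ty":-0.25,"tz":0.15,"spin":0},{"gripper":-0.032,"tx":0,"ty":-0.2,"tz":0.2,"spin":0},{"gripper":-0.032,"tx":0,"ty":-0.1,"tz":0.1,"spin":0}]';python3 -c "
from h import *
go((.5368,.1763,.0774))"
```

```text
time_s: 14.15
tool_pos: [0.5166, 0.1697, 0.1101]
tcp_rot: [1.821, 2.186, 0.52]
contact_force: [0.7, 0.9, -1.1]
finger_gap: 0.0415
finger_force: 23.0
t 14.15 p [0.5166 0.1697 0.1101] tilt 0.4384 az 15.35 y [0.893 0.156 0.423] q [ 0.179   0.5003  2.1521  0.6251  0.0645 -0.6185] F [ 0.7  0.9 -1.1] gap 0.0415 23.0
(0.5368, 0.1763, 0.0774) units [0.04 0.13 0.97] n 1.0
```

```bash
python3 -m inch '[{"gripper":-0.032,"tx":0.02,"ty":-0.05,"tz":0.2,"spin":0},{"gripper":-0.032,"tx":0.02,"ty":-0.05,"tz":0.2,"spin":0},{"gripper":-0.032,"tx":0.02,"ty":0,"tz":0.1,"spin":0}]';python3 -c "
from h import *
go((.5368,.1763,.0774))"
```

```text
time_s: 14.45
tool_pos: [0.5248, 0.1729, 0.097]
tcp_rot: [1.827, 2.197, 0.516]
contact_force: [0.6, 0.7, -0.9]
finger_gap: 0.0415
finger_force: 23.0
t 14.45 p [0.5248 0.1729 0.097 ] tilt 0.4286 az 16.39 y [0.897 0.157 0.413] q [ 0.1791  0.5339  2.1345  0.7587  0.0645 -0.7523] F [ 0.6  0.7 -0.9] gap 0.0415 23.0
(0.5368, 0.1763, 0.0774) units [0.01 0.08 0.57] n 0.6
```

```bash
python3 -m inch '[{"gripper":-0.032,"tx":0.01,"ty":0.02,"tz":0.15,"spin":0},{"gripper":-0.032,"tx":0,"ty":0.02,"tz":0.15,"spin":0}]';python3 - <<'E'
from h import *
go((.5368,.1763,.0774))
for n in ("scene","side","wrist"):cv2.imwrite(f"pics/{n}4.png",capture(n)[:,:,::-1])
a=cv2.imread("pics/scene4.png")[240:390,220:420];b=cv2.imread("pics/side4.png")[240:375,215:395];w=cv2.imread("pics/wrist4.png")
k=lambda i,s:cv2.resize(i,s,interpolation=cv2.INTER_CUBIC)
cv2.imwrite("pics/m4.png",np.hstack([np.vstack([k(a,(400,300)),k(b,(400,300))]),np.vstack([k(w,(400,300)),k(w[200:440,160:480],(400,300))])]))
E
```

```text
time_s: 14.65
tool_pos: [0.5323, 0.1746, 0.0894]
tcp_rot: [1.829, 2.201, 0.516]
contact_force: [0.5, -0.4, -0.0]
finger_gap: 0.0414
finger_force: 23.0
t 14.65 p [0.5323 0.1746 0.0894] tilt 0.426 az 16.82 y [0.898 0.158 0.411] q [ 0.1785  0.555   2.1194  0.8263  0.0645 -0.821 ] F [ 0.5 -0.4 -0. ] gap 0.0414 23.0
(0.5368, 0.1763, 0.0774) units [ 0.01 -0.02  0.32] n 0.3
```

View pics/m4.png

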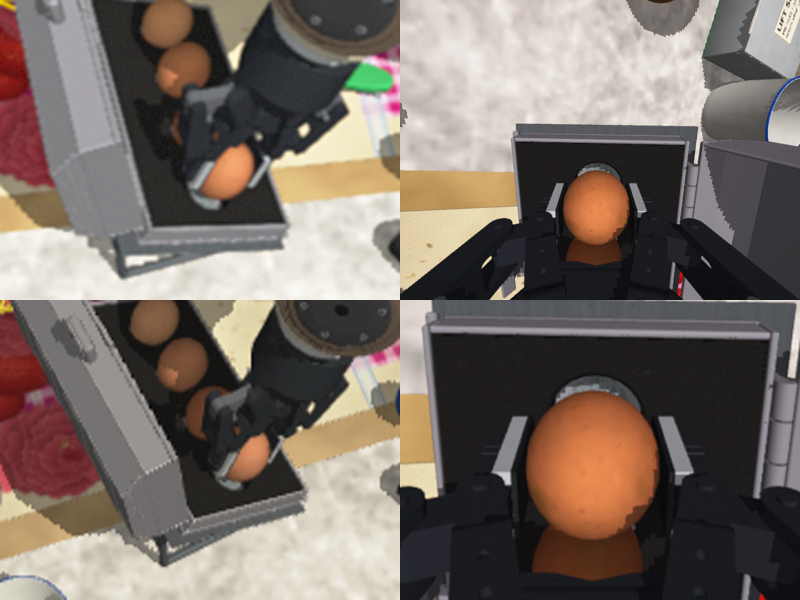

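The montage shows the egg dipping towards its cup. In the wrist crop the hole's far arc, (553-660, 375-410), shows behind the egg at (592,465). I'll check centring numerically.

```bash
python3 - <<'E'
from h import *
m=camera_model("wrist");s,M=tool()
ex=np.array([.9845,.1754,0]);u=-ex*np.sin(.489)+np.array([0,0,np.cos(.489)]);xs=np.cross([-.1754,.9845,0],u);ey=np.array([-.1754,.9845,0])
w=cv2.imread("pics/wrist4.png");g=cv2.cvtColor(w,cv2.COLOR_BGR2HSV)
# far arc pixels: light rim/pad rows
for r in range(258,274,3): 
    row=w[r,270:385].max(axis=1);on=np.where(row>70)[0];print(r,on.min()+270 if len(on) else None,on.max()+270 if len(on) else None)
for P in ([.549,.1785,.054],[.545,.1785,.054],[.549,.1745,.052]):
    c=np.array(P)+.016*u
    ring=proj(m,np.array([c+.018*(np.cos(t)*xs+np.sin(t)*ey) for t in np.linspace(0,2*np.pi,90)]))
    print(P,"ring x",ring[:,0].min().round(1),ring[:,0].max().round(1),"y top",ring[:,1].min().round(1),"pad",proj(m,np.array(P)).round(1))
print("tip",proj(m,s["tool_pos"]+.0265*M[:,2]),"eggc",proj(m,s["tool_pos"]-.002*M[:,2]))
E
```

```text
t 14.8 p [0.5321 0.1745 0.0895] tilt 0.4258 az 16.8 y [0.898 0.158 0.411] q [ 0.1784  0.5547  2.1198  0.8242  0.0645 -0.8189] F [-0.2  0.5 -1. ] gap 0.0412 23.0
258 None None
261 None None
264 301 327
267 295 336
270 291 340
273 288 343
[0.549, 0.1785, 0.054] ring x 278.4 353.5 y top 264.0 pad [317.6 286.6]
[0.545, 0.1785, 0.054] ring x 270.5 346.3 y top 263.7 pad [310.7 286.6]
[0.549, 0.1745, 0.052] ring x 276.0 349.9 y top 270.8 pad [314.8 292.4]
tip [315.2821881  296.40260602] eggc [315.52601099 328.32965291]
```

```bash
python3 -m inch '[{"gripper":-0.032,"tx":0.02,"ty":0.01,"tz":0.12,"spin":0},{"gripper":-0.032,"tx":0,"ty":0.01,"tz":0.08,"spin":0},{"gripper":-0.032,"tx":0,"ty":0,"tz":0,"spin":0}]';python3 -c "
from h import *
go((.5385,.176,.0781))"
```

```text
time_s: 15.1
tool_pos: [0.5368, 0.1761, 0.0841]
tcp_rot: [1.83, 2.204, 0.516]
contact_force: [-0.3, 0.0, -0.3]
finger_gap: 0.0416
finger_force: 23.0
t 15.1 p [0.5368 0.1761 0.0841] tilt 0.4237 az 17.13 y [0.899 0.158 0.409] q [ 0.1788  0.5692  2.1098  0.8704  0.0645 -0.8649] F [-0.3  0.  -0.3] gap 0.0416 23.0
(0.5385, 0.176, 0.0781) units [-0.02 -0.02  0.15] n 0.2
```

```bash
python3 -m inch '[{"gripper":-0.032,"tx":-0.01,"ty":-0.02,"tz":0.08,"spin":0},{"gripper":-0.032,"tx":0,"ty":0,"tz":0,"spin":0}]';python3 -m inch '[{"gripper":-0.032,"tx":0,"ty":-0.01,"tz":0.06,"spin":0},{"gripper":-0.032,"tx":0,"ty":0,"tz":0,"spin":0}]';python3 -c "
from h import *
go((.5385,.176,.0781))"
```

```text
time_s: 15.3
tool_pos: [0.5378, 0.1756, 0.0817]
tcp_rot: [1.831, 2.206, 0.516]
contact_force: [0.7, 0.1, -1.3]
finger_gap: 0.0414
finger_force: 23.0
time_s: 15.5
tool_pos: [0.5387, 0.1758, 0.0801]
tcp_rot: [1.832, 2.207, 0.516]
contact_force: [-1.5, -0.4, 1.9]
finger_gap: 0.0414
finger_force: 24.0
t 15.5 p [0.5387 0.1758 0.0801] tilt 0.4219 az 17.47 y [0.9   0.158 0.407] q [ 0.1763  0.5782  2.1069  0.9501  0.0646 -0.947 ] F [-1.5 -0.4  1.9] gap 0.0414 24.0
(0.5385, 0.176, 0.0781) units [ 0.   -0.02  0.05] n 0.1
```

Contact is just starting to show. One more small press, then look at the force.

```bash
python3 -m inch '[{"gripper":-0.032,"tx":0,"ty":-0.01,"tz":0.05,"spin":0},{"gripper":-0.032,"tx":0,"ty":0,"tz":0,"spin":0}]';python3 -c "
from h import *
go((.5385,.176,.0781))"
```

```text
time_s: 15.7
tool_pos: [0.539, 0.1758, 0.0797]
tcp_rot: [1.831, 2.207, 0.518]
contact_force: [-12.0, -3.8, 18.4]
finger_gap: 0.0415
finger_force: 35.2
t 15.7 p [0.539  0.1758 0.0797] tilt 0.4226 az 17.6 y [0.9   0.158 0.407] q [ 0.1758  0.5794  2.1068  0.9795  0.0647 -0.977 ] F [-12.   -3.8  18.4] gap 0.0415 35.2
(0.5385, 0.176, 0.0781) units [ 0.   -0.03  0.03] n 0.0
```

```bash
python3 -m inch '[{"gripper":-0.028,"tx":0,"ty":0.01,"tz":-0.04,"spin":0},{"gripper":-0.015,"tx":0,"ty":0,"tz":0,"spin":0},{"gripper":0,"tx":0,"ty":0,"tz":0,"spin":0},{"gripper":0.02,"tx":0,"ty":0,"tz":0,"spin":0},{"gripper":0.06,"tx":0,"ty":0,"tz":0,"spin":0},{"gripper":0.12,"tx":0,"ty":0,"tz":0,"spin":0},{"gripper":0.2,"tx":0,"ty":0,"tz":0,"spin":0},{"gripper":0.3,"tx":0,"ty":0,"tz":0,"spin":0}]';python3 - <<'E'
from h import *
tool()
for n in ("scene","side","wrist"):cv2.imwrite(f"pics/{n}5.png",capture(n)[:,:,::-1])
a=cv2.imread("pics/scene5.png")[240:390,220:420];b=cv2.imread("pics/side5.png")[240:375,215:395];w=cv2.imread("pics/wrist5.png")
k=lambda i,s:cv2.resize(i,s,interpolation=cv2.INTER_CUBIC)
cv2.imwrite("pics/m5.png",np.hstack([np.vstack([k(a,(400,300)),k(b,(400,300))]),np.vstack([k(w,(400,300)),k(w[200:440,160:480],(400,300))])]))
E
```

```text
time_s: 16.5
tool_pos: [0.5394, 0.1757, 0.0801]
tcp_rot: [1.832, 2.208, 0.516]
contact_force: [-1.6, -0.3, 0.4]
finger_gap: 0.0555
finger_force: 0.0
t 16.5 p [0.5394 0.1757 0.0801] tilt 0.4214 az 17.57 y [0.9   0.158 0.406] q [ 0.1755  0.5788  2.1051  0.9356  0.0665 -0.9332] F [-1.6 -0.3  0.4] gap 0.0555 0.0
```

View pics/m5.png

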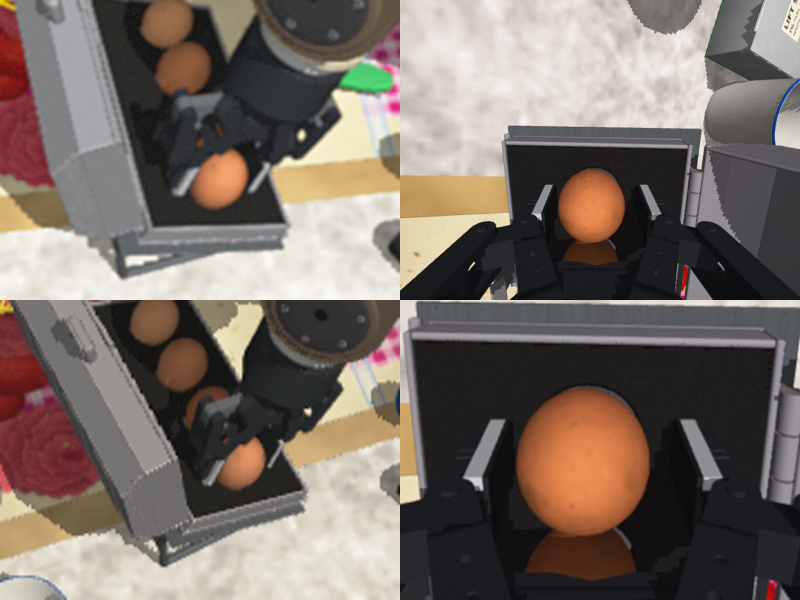

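The wrist crop shows the released egg standing in the cup, circular at (583,462), with the hole ring only just visible around it and both pads clear. I'll retract along the tool axis and plan the lid path.

```bash
python3 -m inch '[{"gripper":0.45,"tx":0,"ty":0.05,"tz":0,"spin":0},{"gripper":0.45,"tx":0,"ty":0,"tz":-0.3,"spin":0},{"gripper":0.45,"tx":0,"ty":0,"tz":-0.6,"spin":0},{"gripper":0.45,"tx":0,"ty":0,"tz":-0.9,"spin":0},{"gripper":0.45,"tx":0,"ty":0,"tz":-0.9,"spin":0},{"gripper":0.45,"tx":0,"ty":0,"tz":-0.9,"spin":0},{"gripper":0.0,"tx":0,"ty":0.3,"tz":-0.9,"spin":0},{"gripper":-0.5,"tx":0,"ty":0.4,"tz":-0.9,"spin":0}]';python3 - <<'E'
from h import *
go((.56,.12,.42),(.72,.13,.40))
for n in ("scene","side"):cv2.imwrite(f"pics/{n}6.png",capture(n)[:,:,::-1])
a=cv2.imread("pics/scene6.png")[220:370,210:410];b=cv2.imread("pics/side6.png")[215:350,215:395]
k=lambda i,s:cv2.resize(i,s,interpolation=cv2.INTER_CUBIC)
cv2.imwrite("pics/m6.png",np.hstack([k(a,(400,300)),k(b,(400,300))]))
E
```

```text
time_s: 17.45
tool_pos: [0.481, 0.1534, 0.2908]
tcp_rot: [1.832, 2.208, 0.515]
contact_force: [0.3, 1.0, -1.0]
finger_gap: 0.0336
finger_force: 0.0
t 17.45 p [0.481  0.1534 0.2908] tilt 0.4206 az 17.55 y [0.9   0.158 0.405] q [ 0.1465  0.1454  2.0212  0.1221  0.5626 -0.1286] F [ 0.3  1.  -1. ] gap 0.0336 0.0
(0.56, 0.12, 0.42) units [-1.04  2.95 -2.28] n 3.9
(0.72, 0.13, 0.4) units [-0.56  3.44  2.04] n 4.0
```

View pics/m6.png

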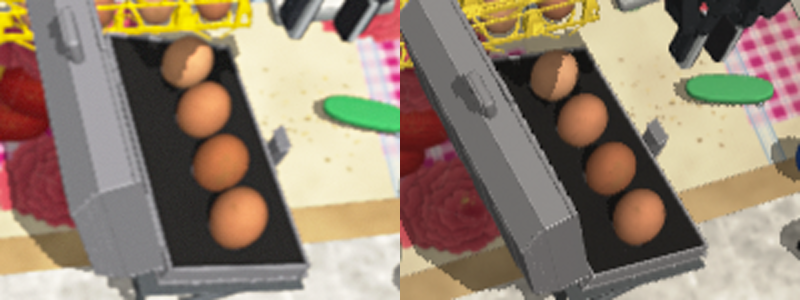

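The crops show all four eggs in an even row. The packed one is at scene-crop (238,218), standing like its neighbours, and the lid is still open.

```bash
cat > lid.py <<'E'
from h import *
ex=np.array([.9845,.1754,0]);ey=np.array([-.1754,.9845,0]);ez=np.array([0,0,1.])
H=np.array([.6113,.1077,.100])
def fr(th):
    b=.489-th  # lid x-axis elevation
    x=ex*np.cos(b)+ez*np.sin(b);return x,np.cross(x,ey)
def tcp(th,M,clear=0,xl=-.12,hook=.02):
    x,n=fr(th);zt=M[:,2];yt=M[:,1];h=.0145
    if n@zt>0: # shaft against front edge
        F=H-.131*x+.0495*n; e=F+hook*zt   # point on shaft axis line at edge, tip hook below
        perp=n-(n@zt)*zt;perp/=np.linalg.norm(perp)
        return e+perp*(h+clear)-.014*zt
    K=H+xl*x+.0495*n
    c=[.014*zt+sg*h*yt for sg in(1,-1)];c=min(c,key=lambda v:v@n)
    return K+n*clear-c
E
python3 - <<'E'
from lid import *
print(tri([ray(camera_model("scene"),(329,329)),ray(camera_model("side"),(322.5,312.7))]))
s,M=tool()
p=s["tool_pos"]
path=[("up",(.56,.12,.42)),("over",None)]+[(t,None) for t in (2.25,2.0,1.8,1.6,1.4,1.2,1.0,.8,.6,.4,.25,.12,.05)]
for k,v in path:
    if k=="over": t=tcp(2.15,M,.04)+[0,0,.17]
    elif k==2.25: t=tcp(2.15,M,.02)
    elif v is None: t=tcp(k,M)
    else: t=np.array(v)
    d=M.T@(t-p)/.04;print(k,t.round(4),"units",d.round(2),np.linalg.norm(d).round(2));p=t
E
```

```text
(array([0.53710181, 0.17710564, 0.08006025]), [0.0004430817467322012, 0.000443081746732276])
t 17.55 p [0.4833 0.1538 0.2945] tilt 0.4299 az 17.4 y [0.897 0.158 0.414] q [ 0.1465  0.1424  2.0164  0.1229  0.5611 -0.1294] F [-0.1  0.1  0.3] gap 0.0215 0.0
up [0.56 0.12 0.42] units [-1.05  2.88 -2.2 ] 3.77
over [0.723  0.1263 0.413 ] units [-0.65  3.61  1.8 ] 4.08
2.25 [0.7049 0.1237 0.2348] units [-0.19 -2.26  3.86] 4.48
2.0 [0.6677 0.1178 0.2343] units [ 0.04 -0.86 -0.38] 0.94
1.8 [0.6407 0.1131 0.2399] units [ 0.02 -0.57 -0.41] 0.7
1.6 [0.61   0.1067 0.2482] units [ 0.   -0.63 -0.52] 0.81
1.4 [0.5848 0.1022 0.2439] units [ 0.01 -0.63 -0.17] 0.65
1.2 [0.561  0.098  0.2345] units [ 0.   -0.65 -0.04] 0.65
1.0 [0.5395 0.0941 0.2206] units [-0.01 -0.64  0.09] 0.65
0.8 [0.5212 0.0909 0.2026] units [-0.01 -0.61  0.22] 0.65
0.6 [0.5067 0.0883 0.1812] units [-0.02 -0.56  0.33] 0.65
0.4 [0.4967 0.0865 0.1574] units [-0.02 -0.48  0.44] 0.65
0.25 [0.4924 0.0857 0.1384] units [-0.02 -0.3   0.39] 0.49
0.12 [0.491  0.0855 0.1216] units [-0.02 -0.21  0.37] 0.42
0.05 [0.4651 0.0809 0.1005] units [-0.01 -0.82  0.21] 0.84
```

```bash
python3 -m inch '[{"gripper":-1,"tx":-0.26,"ty":0.72,"tz":-0.55,"spin":0},{"gripper":-1,"tx":-0.26,"ty":0.72,"tz":-0.55,"spin":0},{"gripper":-1,"tx":-0.26,"ty":0.72,"tz":-0.55,"spin":0},{"gripper":-1,"tx":-0.27,"ty":0.72,"tz":-0.55,"spin":0},{"gripper":-1,"tx":-0.17,"ty":0.9,"tz":0.45,"spin":0},{"gripper":-1,"tx":-0.16,"ty":0.9,"tz":0.45,"spin":0},{"gripper":-1,"tx":-0.16,"ty":0.9,"tz":0.45,"spin":0},{"gripper":-1,"tx":-0.16,"ty":0.9,"tz":0.45,"spin":0}]';python3 - <<'E'
from lid import *
s,M=tool();t=tcp(2.15,M,.025)
go(t+[0,0,.06],t,tcp(2.0,M))
E
```

```text
time_s: 18.35
tool_pos: [0.724, 0.1262, 0.4043]
tcp_rot: [1.833, 2.209, 0.515]
contact_force: [-0.1, 1.0, 0.6]
finger_gap: 0.0002
finger_force: 0.0
t 18.35 p [0.724  0.1262 0.4043] tilt 0.4201 az 17.65 y [0.901 0.158 0.405] q [ 0.0482  0.4133  1.3213  0.1246  1.003  -0.1828] F [-0.1  1.   0.6] gap 0.0002 0.0
t 18.35 p [0.724  0.1262 0.4043] tilt 0.4201 az 17.65 y [0.901 0.158 0.405] q [ 0.0482  0.4133  1.3213  0.1246  1.003  -0.1828] F [-0.1  1.   0.6] gap 0.0002 0.0
[0.70955637 0.12434022 0.29646057] units [-0.11 -1.42  2.32] n 2.7
[0.70955637 0.12434022 0.23646057] units [-0.07 -0.61  1.37] n 1.5
[0.66767728 0.11777684 0.23410208] units [ 0.04 -0.99 -0.37] n 1.1
```

```bash
python3 -m inch '[{"gripper":-1,"tx":-0.04,"ty":-0.47,"tz":0.77,"spin":0},{"gripper":-1,"tx":-0.04,"ty":-0.47,"tz":0.77,"spin":0},{"gripper":-1,"tx":-0.04,"ty":-0.47,"tz":0.77,"spin":0},{"gripper":-1,"tx":-0.03,"ty":-0.3,"tz":0.68,"spin":0},{"gripper":-1,"tx":-0.03,"ty":-0.3,"tz":0.68,"spin":0},{"gripper":-1,"tx":0,"ty":0,"tz":0,"spin":0}]';python3 - <<'E'
from lid import *
s,M=tool();go(tcp(2.0,M))
im=capture("side")[:,:,::-1];b=im[100:400,160:460];im2=capture("scene")[:,:,::-1][100:400,160:460]
cv2.imwrite("pics/m7.png",np.hstack([cv2.resize(im2,(400,400)),cv2.resize(b,(400,400))]))
E
```

```text
time_s: 18.95
tool_pos: [0.7069, 0.1245, 0.2335]
tcp_rot: [1.837, 2.213, 0.509]
contact_force: [0.3, -0.8, -0.2]
finger_gap: 0.0001
finger_force: 0.0
t 18.95 p [0.7069 0.1245 0.2335] tilt 0.4134 az 17.87 y [0.903 0.158 0.398] q [ 0.0468  0.5187  1.6032  0.1803  0.6269 -0.2636] F [ 0.3 -0.8 -0.2] gap 0.0001 0.0
t 18.95 p [0.7069 0.1245 0.2335] tilt 0.4134 az 17.87 y [0.903 0.158 0.398] q [ 0.0468  0.5187  1.6032  0.1803  0.6269 -0.2636] F [ 0.3 -0.8 -0.2] gap 0.0001 0.0
[0.66767831 0.11778375 0.23399344] units [ 0.03 -0.91 -0.41] n 1.0
```

View pics/m7.png

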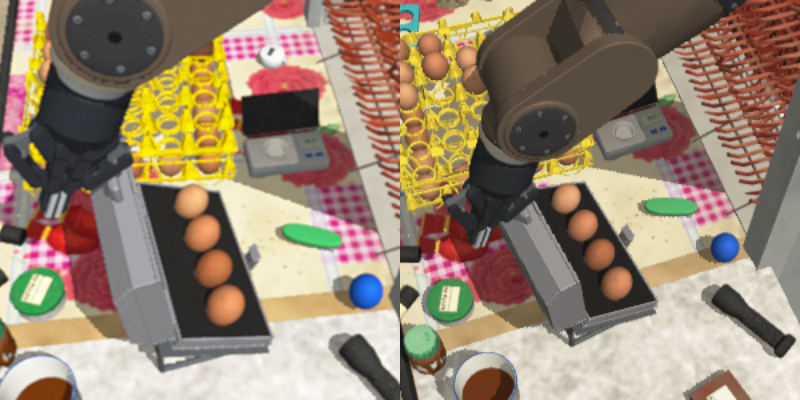

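The views show the closed fingertips behind the lid's upper edge at crop (62,200), with all four eggs in place. Now I'll draw the lid forward in small steps.

```bash
python3 -m inch '[{"gripper":-1,"tx":0,"ty":-0.3,"tz":-0.13,"spin":0},{"gripper":-1,"tx":0,"ty":-0.3,"tz":-0.14,"spin":0},{"gripper":-1,"tx":0,"ty":-0.3,"tz":-0.14,"spin":0},{"gripper":-1,"tx":0,"ty":-0.3,"tz":-0.2,"spin":0}]';python3 - <<'E'
from lid import *
s,M=tool();go(*[tcp(t,M) for t in (1.8,1.6,1.4,1.2)])
E
```

```text
time_s: 19.45
tool_pos: [0.6565, 0.114, 0.2446]
tcp_rot: [1.829, 2.205, 0.52]
contact_force: [0.5, 0.3, -0.8]
finger_gap: 0.0
finger_force: 0.0
t 19.45 p [0.6565 0.114  0.2446] tilt 0.426 az 17.44 y [0.898 0.158 0.41 ] q [ 0.0323  0.4339  1.7282  0.2049  0.5771 -0.3027] F [ 0.5  0.3 -0.8] gap 0.0 0.0
t 19.45 p [0.6565 0.114  0.2446] tilt 0.426 az 17.44 y [0.898 0.158 0.41 ] q [ 0.0323  0.4339  1.7282  0.2049  0.5771 -0.3027] F [ 0.5  0.3 -0.8] gap 0.0 0.0
[0.64067443 0.11312731 0.23980024] units [ 0.05 -0.41 -0.05] n 0.4
[0.61004911 0.10669964 0.24820195] units [ 0.   -0.63 -0.51] n 0.8
[0.58489403 0.10221798 0.24385382] units [ 0.01 -0.63 -0.16] n 0.6
[0.56109084 0.09797716 0.23451614] units [ 0.   -0.65 -0.04] n 0.6
```

```bash
python3 -m inch '[{"gripper":-1,"tx":0.02,"ty":-0.4,"tz":-0.05,"spin":0},{"gripper":-1,"tx":0,"ty":-0.32,"tz":-0.25,"spin":0},{"gripper":-1,"tx":0,"ty":-0.32,"tz":-0.25,"spin":0},{"gripper":-1,"tx":0,"ty":-0.32,"tz":-0.1,"spin":0},{"gripper":-1,"tx":0,"ty":-0.32,"tz":-0.06,"spin":0}]';python3 - <<'E'
from lid import *
s,M=tool();go(*[tcp(t,M) for t in (1.2,1.0,.8)])
def tabpx(th):
    x,n=fr(th);return H-.1455*x+.0215*n
def eggs(n,box):
    im=capture(n)[:,:,::-1];cv2.imwrite(f"pics/{n}8.png",im);hs=cv2.cvtColor(im,cv2.COLOR_BGR2HSV);h,S,V=cv2.split(hs);m=(h<14)&(S>90)&(V>60)
    u,v,w,g=box;k=np.zeros_like(m);k[v:v+g,u:u+w]=m[v:v+g,u:u+w];print(n,blobs(k,40))
eggs("scene",(285,235,70,120));eggs("side",(270,232,75,100))
old=cv2.imread("pics/scene6.png");new=cv2.imread("pics/scene8.png");d=(cv2.absdiff(old,new).max(2)>35)
print("changed old-lid fraction",d[300:350,250:290].mean(),d[250:300,235:262].mean())
E
```

```text
time_s: 19.95
tool_pos: [0.5852, 0.1008, 0.2441]
tcp_rot: [1.828, 2.203, 0.523]
contact_force: [-2.5, 3.9, 12.7]
finger_gap: -0.0005
finger_force: 5.5
t 19.95 p [0.5852 0.1008 0.2441] tilt 0.4282 az 17.4 y [0.897 0.158 0.412] q [ 0.0101  0.3355  1.8994  0.2496  0.508  -0.3697] F [-2.5  3.9 12.7] gap -0.0005 5.5
t 19.95 p [0.5852 0.1008 0.2441] tilt 0.4282 az 17.4 y [0.897 0.158 0.412] q [ 0.0101  0.3355  1.8994  0.2496  0.508  -0.3697] F [-2.5  3.9 12.7] gap -0.0005 5.5
[0.56104896 0.09796839 0.23453315] units [ 0.04 -0.65 -0.03] n 0.7
[0.53954661 0.0941375  0.22057817] units [-0.01 -0.64  0.09] n 0.6
[0.52120234 0.09086925 0.20256224] units [-0.01 -0.61  0.22] n 0.6
scene [(array([329.7, 329.2]), [315, 313, 30, 32, 688])]
side [(array([325.7, 314.9]), [315, 302, 20, 24, 255])]
changed old-lid fraction 0.529 0.9125925925925926
```

```bash
python3 -m inch '[{"gripper":-1,"tx":0.02,"ty":-0.33,"tz":-0.06,"spin":0},{"gripper":-1,"tx":0,"ty":-0.33,"tz":-0.02,"spin":0}]';python3 -m inch '[{"gripper":-1,"tx":0,"ty":-0.32,"tz":0.03,"spin":0},{"gripper":-1,"tx":0,"ty":-0.32,"tz":0.05,"spin":0}]';python3 - <<'E'
from lid import *
s,M=tool();go(*[tcp(t,M) for t in (.8,.6,.4)])
E
```

```text
time_s: 20.25
tool_pos: [0.5599, 0.0968, 0.2356]
tcp_rot: [1.828, 2.204, 0.521]
contact_force: [-0.2, -0.6, 2.6]
finger_gap: 0.0001
finger_force: 1.5
time_s: 20.45
tool_pos: [0.5378, 0.0931, 0.2219]
tcp_rot: [1.829, 2.205, 0.52]
contact_force: [-2.5, -0.6, 4.7]
finger_gap: 0.0001
finger_force: 2.5
t 20.45 p [0.5378 0.0931 0.2219] tilt 0.4261 az 17.43 y [0.898 0.158 0.41 ] q [-0.006   0.3029  2.0311  0.3159  0.4182 -0.4562] F [-2.5 -0.6  4.7] gap 0.0001 2.5
t 20.45 p [0.5378 0.0931 0.2219] tilt 0.4261 az 17.43 y [0.898 0.158 0.41 ] q [-0.006   0.3029  2.0311  0.3159  0.4182 -0.4562] F [-2.5 -0.6  4.7] gap 0.0001 2.5
[0.52124123 0.09088241 0.2025463 ] units [ 0.   -0.58  0.27] n 0.6
[0.50678636 0.0883071  0.18118766] units [-0.02 -0.55  0.34] n 0.6
[0.49679717 0.08652741 0.1573378 ] units [-0.02 -0.48  0.44] n 0.6
```

```bash
python3 -m inch '[{"gripper":-1,"tx":0,"ty":-0.29,"tz":0.13,"spin":0},{"gripper":-1,"tx":0,"ty":-0.29,"tz":0.14,"spin":0},{"gripper":-1,"tx":-0.01,"ty":-0.28,"tz":0.17,"spin":0},{"gripper":-1,"tx":-0.01,"ty":-0.27,"tz":0.17,"spin":0}]';python3 - <<'E'
from lid import *
s,M=tool();go(*[tcp(t,M) for t in (.4,.25,.15)])
E
```

```text
time_s: 20.85
tool_pos: [0.5014, 0.088, 0.1798]
tcp_rot: [1.833, 2.213, 0.514]
contact_force: [-46.1, -21.3, 30.9]
finger_gap: -0.0001
finger_force: 26.6
t 20.85 p [0.5014 0.088  0.1798] tilt 0.4172 az 18.04 y [0.902 0.16  0.402] q [-0.0201  0.3297  2.154   0.4794  0.2929 -0.6424] F [-46.1 -21.3  30.9] gap -0.0001 26.6
t 20.85 p [0.5014 0.088  0.1798] tilt 0.4172 az 18.04 y [0.902 0.16  0.402] q [-0.0201  0.3297  2.154   0.4794  0.2929 -0.6424] F [-46.1 -21.3  30.9] gap -0.0001 26.6
[0.4969761  0.0865262  0.15726507] units [-0.04 -0.33  0.47] n 0.6
[0.49266155 0.08575751 0.13831211] units [-0.02 -0.29  0.39] n 0.5
[0.49135783 0.08552524 0.12540441] units [-0.02 -0.16  0.28] n 0.3
```

```bash
python3 -m inch '[{"gripper":-1,"tx":0,"ty":0,"tz":-0.15,"spin":0},{"gripper":-1,"tx":0,"ty":0,"tz":0,"spin":0}]';python3 - <<'E'
from lid import *
s,M=tool()
for n in("scene","side"):
    im=capture(n)[:,:,::-1];cv2.imwrite(f"pics/{n}9.png",im);m=camera_model(n)
    hs=cv2.cvtColor(im,cv2.COLOR_BGR2HSV).astype(int)
    # sample along predicted lid-far-end (y=+.118) top-panel front corner and tab for angle hypotheses
    for th in (1.0,.9,.8,.7,.6,.5,.4,.3,.2):
        x,nn=fr(th);ps=proj(m,np.array([H+.118*ey-.131*x,H+.118*ey-.131*x+.0495*nn,H+.10*ey-.11*x+.0495*nn]))
        print(n,th,ps.round(0).tolist(),[hs[int(v),int(u)].tolist() for u,v in ps])
E
```

```text
time_s: 21.05
tool_pos: [0.5046, 0.0873, 0.1862]
tcp_rot: [1.83, 2.205, 0.519]
contact_force: [-0.0, -0.2, -0.1]
finger_gap: 0.0003
finger_force: 0.0
t 21.05 p [0.5046 0.0873 0.1862] tilt 0.425 az 17.46 y [0.899 0.158 0.409] q [-0.0206  0.3207  2.1451  0.4614  0.3005 -0.6223] F [-0.  -0.2 -0.1] gap 0.0003 0.0
scene 1.0 [[374.0, 313.0], [359.0, 301.0], [342.0, 297.0]] [[129, 12, 150], [132, 8, 152], [128, 6, 162]]
scene 0.9 [[377.0, 316.0], [366.0, 303.0], [348.0, 299.0]] [[18, 16, 163], [140, 5, 149], [128, 6, 161]]
scene 0.8 [[379.0, 319.0], [372.0, 305.0], [354.0, 300.0]] [[18, 39, 184], [138, 8, 151], [126, 8, 162]]
scene 0.7 [[380.0, 323.0], [377.0, 308.0], [358.0, 303.0]] [[18, 98, 188], [24, 45, 244], [138, 8, 153]]
scene 0.6 [[381.0, 327.0], [380.0, 311.0], [362.0, 305.0]] [[19, 119, 206], [24, 45, 243], [128, 7, 152]]
scene 0.5 [[381.0, 331.0], [383.0, 315.0], [365.0, 308.0]] [[19, 114, 208], [24, 47, 241], [140, 5, 149]]
scene 0.4 [[379.0, 335.0], [385.0, 319.0], [368.0, 311.0]] [[19, 107, 221], [25, 46, 242], [135, 3, 147]]
scene 0.3 [[378.0, 339.0], [386.0, 323.0], [369.0,
[... 388 characters left out ...]
, [358.0, 292.0], [343.0, 290.0]] [[18, 84, 161], [21, 20, 176], [15, 7, 140]]
side 0.7 [[364.0, 302.0], [362.0, 293.0], [346.0, 291.0]] [[17, 47, 157], [23, 61, 223], [6, 9, 137]]
side 0.6 [[365.0, 305.0], [364.0, 294.0], [349.0, 292.0]] [[18, 107, 181], [23, 61, 221], [15, 8, 127]]
side 0.5 [[365.0, 307.0], [367.0, 296.0], [351.0, 293.0]] [[18, 105, 189], [18, 109, 182], [12, 10, 128]]
side 0.4 [[364.0, 310.0], [368.0, 298.0], [353.0, 295.0]] [[18, 102, 195], [19, 108, 179], [8, 8, 128]]
side 0.3 [[363.0, 314.0], [369.0, 300.0], [354.0, 297.0]] [[19, 27, 207], [18, 110, 179], [8, 8, 128]]
side 0.2 [[361.0, 317.0], [369.0, 303.0], [355.0, 299.0]] [[20, 28, 211], [18, 111, 179], [0, 9, 116]]
```

```bash
python3 - <<'E'
from lid import *
for n in("scene","side"):
    im=cv2.imread(f"pics/{n}9.png");m=camera_model(n);hs=cv2.cvtColor(im,cv2.COLOR_BGR2HSV).astype(int)
    g=((hs[...,1]<16)&(hs[...,2]>80)&(hs[...,2]<175))
    x0,y0=(320,270) if n=="scene" else (310,265)
    for v in range(y0,y0+90,3):
        r=np.where(g[v,x0:x0+90])[0]
        if len(r):print(v,r.min()+x0,r.max()+x0,len(r),end=" | ")
    print()
    mm=np.array([[int(g[v,u]) for u in range(x0,x0+80,2)] for v in range(y0,y0+90,3)])
    print("\n".join("".join(".#"[c] for c in r) for r in mm))
E
```

```text
270 320 357 38 | 273 320 358 37 | 276 320 360 41 | 279 320 361 42 | 282 320 362 43 | 285 320 363 44 | 288 320 365 46 | 291 320 365 46 | 294 320 367 48 | 297 320 368 49 | 300 320 369 50 | 303 320 370 50 | 306 320 371 52 | 309 320 373 54 | 312 320 374 53 | 315 320 409 57 | 318 320 376 57 | 321 320 378 59 | 324 320 375 56 | 327 320 365 46 | 330 320 357 38 | 333 320 356 34 | 336 320 357 27 | 339 320 358 14 | 342 320 360 7 | 345 360 361 2 | 348 361 363 3 | 351 362 364 3 | 354 320 363 44 | 357 320 363 44 | 
###################.....................
########.###########....................
#####################...................
#####################...................
######################..................
######################..................
#######################.................
#######################.................
########################................
#########################...............
#########################...............
##########################..............
##########################..............
###########################.............
#.#################
[... 1642 characters left out ...]
...
#########################...............
#######################.................
####################....................
##################......................
###############.........................
############.......#....................
##########..........#...................
#######..............#..................
#####..........#######..................
##.......###########....................
....#################...................
#################.......................
###########.............................
######..................................
###.....................................
........................................
........................................
```

The lid's front corner is at scene (378,321) and side (363,301), which puts the lid at about 0.74 rad. The fingertip had slid onto the lid's front bevel, so I'll lift and press farther up the flat top.

```bash
python3 -m inch '[{"gripper":-1,"tx":0,"ty":0,"tz":-0.4,"spin":0},{"gripper":-1,"tx":0,"ty":0.3,"tz":-0.4,"spin":0}]';python3 - <<'E'
from lid import *
s,M=tool();go(tcp(.74,M,.006,-.095),*[tcp(t,M,0,-.095) for t in (.7,.6,.5,.4,.3,.2,.13)])
E
```

```text
time_s: 21.35
tool_pos: [0.5018, 0.0855, 0.2183]
tcp_rot: [1.833, 2.209, 0.515]
contact_force: [0.1, -0.1, -0.4]
finger_gap: 0.0002
finger_force: 0.0
t 21.35 p [0.5018 0.0855 0.2183] tilt 0.42 az 17.66 y [0.901 0.158 0.405] q [-0.0252  0.2609  2.1108  0.356   0.393  -0.5146] F [ 0.1 -0.1 -0.4] gap 0.0002 0.0
t 21.35 p [0.5018 0.0855 0.2183] tilt 0.42 az 17.66 y [0.901 0.158 0.405] q [-0.0252  0.2609  2.1108  0.356   0.393  -0.5146] F [ 0.1 -0.1 -0.4] gap 0.0002 0.0
[0.54189454 0.0945425  0.19600763] units [-0.    0.71  0.93] n 1.2
[0.53767353 0.09379048 0.18695009] units [-0.01 -0.19  0.16] n 0.3
[0.53136661 0.09266683 0.17837004] units [-0.01 -0.23  0.13] n 0.3
[0.5259345  0.09169904 0.16919329] units [-0.01 -0.22  0.15] n 0.3
[0.52143147 0.09089677 0.15951155] units [-0.01 -0.2   0.17] n 0.3
[0.51790252 0.09026805 0.14942154] units [-0.01 -0.18  0.19] n 0.3
[0.5153829  0.08981915 0.13902409] units [-0.01 -0.16  0.21] n 0.3
[0.51423362 0.08961439 0.13161848] units [-0.01 -0.1   0.16] n 0.2
```

```bash
python3 -m inch '[{"gripper":-1,"tx":0,"ty":0.71,"tz":0.1,"spin":0},{"gripper":-1,"tx":0,"ty":0,"tz":0.45,"spin":0},{"gripper":-1,"tx":0,"ty":0,"tz":0.38,"spin":0},{"gripper":-1,"tx":0,"ty":-0.1,"tz":0.08,"spin":0},{"gripper":-1,"tx":0,"ty":-0.09,"tz":0.08,"spin":0}]';python3 -m inch '[{"gripper":-1,"tx":0,"ty":-0.12,"tz":0.065,"spin":0},{"gripper":-1,"tx":0,"ty":-0.11,"tz":0.065,"spin":0},{"gripper":-1,"tx":0,"ty":-0.11,"tz":0.075,"spin":0},{"gripper":-1,"tx":0,"ty":-0.11,"tz":0.075,"spin":0}]';python3 - <<'E'
from lid import *
s,M=tool();go(*[tcp(t,M,0,-.095) for t in (.4,.3,.2,.13)])
E
```

```text
time_s: 21.85
tool_pos: [0.5378, 0.0942, 0.1867]
tcp_rot: [1.832, 2.208, 0.516]
contact_force: [0.1, -1.1, 0.6]
finger_gap: 0.0
finger_force: 0.0
time_s: 22.25
tool_pos: [0.5258, 0.0925, 0.1692]
tcp_rot: [1.832, 2.208, 0.516]
contact_force: [-0.0, -0.1, -0.6]
finger_gap: 0.0001
finger_force: 0.1
t 22.25 p [0.5258 0.0925 0.1692] tilt 0.4216 az 17.57 y [0.9   0.158 0.406] q [-0.0073  0.3774  2.1127  0.4782  0.2782 -0.6293] F [-0.  -0.1 -0.6] gap 0.0001 0.1
t 22.25 p [0.5258 0.0925 0.1692] tilt 0.4216 az 17.57 y [0.9   0.158 0.406] q [-0.0073  0.3774  2.1127  0.4782  0.2782 -0.6293] F [-0.  -0.1 -0.6] gap 0.0001 0.1
[0.52139815 0.09089616 0.15952515] units [-0.03 -0.2   0.17] n 0.3
[0.5178692  0.09026743 0.14943514] units [-0.01 -0.18  0.19] n 0.3
[0.51534959 0.08981854 0.13903768] units [-0.01 -0.16  0.21] n 0.3
[0.5142003  0.08961378 0.13163207] units [-0.01 -0.1   0.16] n 0.2
```

```bash
python3 -m inch '[{"gripper":-1,"tx":-0.02,"ty":-0.1,"tz":0.085,"spin":0},{"gripper":-1,"tx":-0.01,"ty":-0.1,"tz":0.085,"spin":0},{"gripper":-1,"tx":0,"ty":-0.09,"tz":0.095,"spin":0},{"gripper":-1,"tx":0,"ty":-0.09,"tz":0.095,"spin":0}]';python3 -c "
from h import *
tool()
def corner(n,x0,y0):
    im=capture(n)[:,:,::-1];hs=cv2.cvtColor(im,cv2.COLOR_BGR2HSV).astype(int);g=((hs[...,1]<16)&(hs[...,2]>80)&(hs[...,2]<175)).astype(np.uint8)
    n_,l=cv2.connectedComponents(g[y0:y0+80,x0:x0+75]);k=l==l[10,15]
    for v in range(24,80,3):
        r=np.where(k[v])[0]
        if len(r):print((v+y0,int(r.max())+x0),end=' ')
    print()
corner('scene',320,270);corner('side',310,265)
from lid import *
for th in (.74,.6,.5,.4,.3,.2): print(th,[proj(camera_model(n),H+.118*ey-.131*fr(th)[0]).round(1).tolist() for n in ('scene','side')])
"
```

```text
time_s: 22.65
tool_pos: [0.518, 0.0907, 0.1496]
tcp_rot: [1.832, 2.208, 0.516]
contact_force: [0.2, -0.3, 0.5]
finger_gap: -0.0003
finger_force: 0.1
t 22.65 p [0.518  0.0907 0.1496] tilt 0.4213 az 17.56 y [0.9   0.158 0.406] q [-0.0117  0.4057  2.1493  0.6133  0.2241 -0.7724] F [ 0.2 -0.3  0.5] gap -0.0003 0.1
(294, 364) (297, 366) (300, 367) (303, 368) (306, 369) (309, 370) (312, 372) (315, 373) (318, 374) (321, 375) (324, 376) (327, 378) (330, 379) (333, 377) (336, 376) (339, 369) (342, 360) (345, 361) (348, 362) 
(289, 352) (292, 354) (295, 356) (298, 358) (301, 360) (304, 362) (307, 363) (310, 362) (313, 362) (316, 355) (319, 349) (322, 351) (325, 353) (328, 352) (331, 349) (334, 351) (337, 342) (340, 331) (343, 321) 
0.74 [[379.9, 321.6], [364.1, 301.1]]
0.6 [[380.9, 327.0], [364.9, 304.5]]
0.5 [[380.6, 331.0], [364.7, 307.4]]
0.4 [[379.4, 335.1], [364.0, 310.5]]
0.3 [[377.6, 339.3], [362.6, 313.8]]
0.2 [[375.0, 343.5], [360.8, 317.3]]
```

```bash
python3 -m inch '[{"gripper":-1,"tx":-0.01,"ty":-0.08,"tz":0.1,"spin":0},{"gripper":-1,"tx":-0.01,"ty":-0.08,"tz":0.1,"spin":0},{"gripper":-1,"tx":0,"ty":-0.05,"tz":0.08,"spin":0},{"gripper":-1,"tx":0,"ty":-0.05,"tz":0.07,"spin":0},{"gripper":-1,"tx":0,"ty":0,"tz":0,"spin":0}]';python3 - <<'E'
from lid import *
s,M=tool();go(tcp(.13,M,.008,-.107),*[tcp(t,M,0,-.107) for t in (.13,.1,.07,.03,0)])
E
```

```text
time_s: 23.25
tool_pos: [0.5144, 0.0901, 0.1327]
tcp_rot: [1.832, 2.208, 0.516]
contact_force: [0.2, -0.2, -0.2]
finger_gap: 0.0
finger_force: 0.0
t 23.25 p [0.5144 0.0901 0.1327] tilt 0.4208 az 17.61 y [0.9   0.158 0.405] q [-0.0134  0.4358  2.1723  0.7795  0.1842 -0.9434] F [ 0.2 -0.2 -0.2] gap 0.0 0.0
t 23.25 p [0.5144 0.0901 0.1327] tilt 0.4208 az 17.61 y [0.9   0.158 0.405] q [-0.0134  0.4358  2.1723  0.7795  0.1842 -0.9434] F [ 0.2 -0.2 -0.2] gap 0.0 0.0
[0.50038878 0.087149   0.13489938] units [-0.  -0.3 -0.2] n 0.4
[0.50315592 0.087642   0.12740935] units [-0.01 -0.01  0.2 ] n 0.2
[0.50294957 0.08760523 0.12387884] units [-0.   -0.04  0.08] n 0.1
[0.47673851 0.08299933 0.10858485] units [-0.   -0.76  0.08] n 0.8
[0.47676499 0.08300405 0.10386943] units [-0.01 -0.05  0.11] n 0.1
[0.47690668 0.08302929 0.10033564] units [-0.   -0.03  0.08] n 0.1
```

```bash
python3 -m inch '[{"gripper":-1,"tx":0,"ty":-0.1,"tz":-0.2,"spin":0},{"gripper":-1,"tx":0,"ty":-0.35,"tz":0,"spin":0},{"gripper":-1,"tx":0,"ty":0,"tz":0.2,"spin":0},{"gripper":-1,"tx":0,"ty":0,"tz":0.1,"spin":0},{"gripper":-1,"tx":0,"ty":0,"tz":0,"spin":0}]';python3 -m inch '[{"gripper":-1,"tx":0,"ty":0,"tz":0.1,"spin":0},{"gripper":-1,"tx":0,"ty":0,"tz":0,"spin":0}]';python3 -m inch '[{"gripper":-1,"tx":0,"ty":0,"tz":0.1,"spin":0},{"gripper":-1,"tx":0,"ty":0,"tz":0,"spin":0}]';python3 -c "
from h import *
tool()"
```

```text
time_s: 23.75
tool_pos: [0.4996, 0.0878, 0.1222]
tcp_rot: [1.832, 2.208, 0.516]
contact_force: [0.6, -0.7, 0.6]
finger_gap: 0.0001
finger_force: 0.0
time_s: 23.95
tool_pos: [0.5011, 0.0882, 0.1186]
tcp_rot: [1.832, 2.208, 0.516]
contact_force: [-1.1, 0.4, 0.1]
finger_gap: -0.0001
finger_force: 0.4
time_s: 24.15
tool_pos: [0.5029, 0.0887, 0.1149]
tcp_rot: [1.832, 2.208, 0.516]
contact_force: [0.2, -0.9, 1.1]
finger_gap: 0.0
finger_force: 0.0
t 24.15 p [0.5029 0.0887 0.1149] tilt 0.4215 az 17.59 y [0.9   0.158 0.406] q [-0.0171  0.463   2.2138  1.1252  0.1449 -1.2971] F [ 0.2 -0.9  1.1] gap 0.0 0.0
```

```bash
python3 -m inch '[{"gripper":-1,"tx":0,"ty":-0.02,"tz":0.05,"spin":0},{"gripper":-1,"tx":0,"ty":0,"tz":0,"spin":0}]';python3 -m inch '[{"gripper":-1,"tx":0,"ty":-0.02,"tz":0.05,"spin":0},{"gripper":-1,"tx":0,"ty":0,"tz":0,"spin":0}]';python3 -m inch '[{"gripper":-1,"tx":0,"ty":-0.02,"tz":0.05,"spin":0},{"gripper":-1,"tx":0,"ty":0,"tz":0,"spin":0}]';python3 -c "
from h import *
tool()"
```

```text
time_s: 24.35
tool_pos: [0.5033, 0.0889, 0.1134]
tcp_rot: [1.831, 2.207, 0.518]
contact_force: [-3.1, -0.3, 10.0]
finger_gap: -0.0002
finger_force: 4.9
time_s: 24.55
tool_pos: [0.5035, 0.0889, 0.1128]
tcp_rot: [1.829, 2.205, 0.52]
contact_force: [-14.9, -3.4, 33.6]
finger_gap: -0.0003
finger_force: 18.0
time_s: 24.75
tool_pos: [0.5037, 0.089, 0.1122]
tcp_rot: [1.827, 2.203, 0.522]
contact_force: [-25.1, -6.9, 60.9]
finger_gap: -0.0001
finger_force: 32.7
t 24.75 p [0.5037 0.089  0.1122] tilt 0.4285 az 17.31 y [0.897 0.158 0.413] q [-0.0165  0.4698  2.2184  1.2468  0.1377 -1.419 ] F [-25.1  -6.9  60.9] gap -0.0001 32.7
```

```bash
python3 -m inch '[{"gripper":-1,"tx":0,"ty":0,"tz":-0.12,"spin":0},{"gripper":-1,"tx":0,"ty":0,"tz":-0.4,"spin":0},{"gripper":-1,"tx":0,"ty":0,"tz":-0.9,"spin":0},{"gripper":-1,"tx":0,"ty":0,"tz":-0.9,"spin":0},{"gripper":-1,"tx":0,"ty":0,"tz":-0.9,"spin":0}]';python3 -c "
from lid import *
tool()
for n,x0,y0 in (('scene',320,270),('side',310,265)):
    im=capture(n)[:,:,::-1];cv2.imwrite(f'pics/{n}11.png',im);hs=cv2.cvtColor(im,cv2.COLOR_BGR2HSV).astype(int);g=((hs[...,1]<18)&(hs[...,2]>80)&(hs[...,2]<175))
    print(n);print('\n'.join(str(v)+' '+''.join('.#'[int(g[v,u])] for u in range(x0,x0+80,2)) for v in range(y0+30,y0+95,3)))
    m=camera_model(n)
    for th in (.1,.05,0): print(th,proj(m,H+.118*ey-.131*fr(th)[0]).round(1).tolist(),end=' ')
    b=H+.118*ey-.131*fr(0)[0]; x,u=fr(0); print('base bottom corner',proj(m,b-.024*u).round(1))
"
```

```text
time_s: 25.25
tool_pos: [0.4565, 0.0744, 0.2177]
tcp_rot: [1.832, 2.209, 0.518]
contact_force: [0.5, -1.0, -0.4]
finger_gap: 0.0004
finger_force: 0.0
t 25.25 p [0.4565 0.0744 0.2177] tilt 0.4218 az 17.78 y [0.9   0.158 0.406] q [-0.0601  0.199   2.2091  0.4252  0.3676 -0.616 ] F [ 0.5 -1.  -0.4] gap 0.0004 0.0
scene
300 ###################.....................
303 ####################....................
306 ####################....................
309 #####################...................
312 #####################...................
315 ######################..................
318 #######################.................
321 #######################.................
324 ##################..####................
327 ########################................
330 #########################...............
333 #########################...............
336 ##########################..............
339 ###########################.............
342 ############################............
345 ###########################.............
348 #########################...............
351 #############
[... 680 characters left out ...]
###########...............
322 ########################................
325 ######################..................
328 ######################..................
331 ####################....................
334 #####################...................
337 #################.......................
340 ###########.............................
343 ######..................................
346 ###.....................................
349 ........................................
352 ........................................
355 ........................................
358 ........................................
0.1 [358.4, 320.9] 0.05 [357.1, 322.7] 0 [355.6, 324.6] base bottom corner [350.  331.5]
```

```bash
python3 -c "
from lid import *
x,u=fr(0)
for n in ('scene','side'):
    im=cv2.imread(f'pics/{n}11.png');m=camera_model(n);o=cv2.imread(f'pics/{n}6.png')
    for xl in (-.03,-.07,-.11):
        ps=proj(m,np.array([H+.118*ey+xl*x+h*u for h in np.arange(.036,-.034,-.004)]))
        V=[int(im[int(round(b)),int(round(a))].max()) for a,b in ps];V0=[int(o[int(round(b)),int(round(a))].max()) for a,b in ps];print(n,xl,V,'| open:',V0[8:])
"; python3 -m inch '[{"gripper":-1,"tx":0,"ty":0,"tz":0.9,"spin":0},{"gripper":-1,"tx":0,"ty":0,"tz":0.9,"spin":0},{"gripper":-1,"tx":0,"ty":0,"tz":0.8,"spin":0},{"gripper":-1,"tx":0,"ty":0,"tz":0,"spin":0}]';python3 -m inch '[{"gripper":-1,"tx":0,"ty":-0.1,"tz":0.1,"spin":0},{"gripper":-1,"tx":0,"ty":0,"tz":0,"spin":0}]'
```

```text
scene -0.03 [127, 126, 127, 128, 125, 124, 126, 124, 126, 156, 145, 126, 124, 127, 147, 130, 102, 99] | open: [75, 171, 153, 135, 131, 139, 156, 138, 104, 107]
scene -0.07 [126, 126, 123, 126, 126, 124, 125, 123, 133, 152, 125, 127, 125, 128, 137, 108, 101, 99] | open: [93, 155, 148, 133, 133, 135, 145, 115, 106, 106]
scene -0.11 [129, 126, 130, 128, 124, 124, 124, 125, 125, 136, 137, 126, 122, 124, 148, 121, 103, 100] | open: [76, 144, 148, 132, 129, 131, 154, 126, 107, 107]
side -0.03 [102, 121, 103, 101, 103, 101, 101, 101, 139, 116, 101, 103, 101, 112, 122, 82, 82, 81] | open: [121, 121, 105, 106, 105, 117, 128, 85, 85, 84]
side -0.07 [102, 102, 105, 102, 102, 102, 100, 100, 114, 120, 117, 100, 100, 117, 94, 88, 87, 83] | open: [135, 124, 122, 104, 104, 122, 99, 92, 91, 86]
side -0.11 [101, 102, 105, 101, 102, 101, 101, 101, 118, 103, 107, 101, 100, 100, 93, 85, 87, 87] | open: [132, 116, 112, 106, 105, 104, 97, 90, 90, 91]
time_s: 25.75
tool_pos: [0.4949, 0.088, 0.1279]
tcp_rot: [1.834, 2.212, 0.523]
contact_force: [0.3, -0.1, 0.2]
finger_gap: -0.0007
finger_force: 0.0
time_s: 25.95
tool_pos: [0.4924, 0.0878, 0.1254]
tcp_rot: [1.831, 2.211, 0.526]
contact_force: [-0.1, -0.2, 0.2]
finger_gap: -0.0001
finger_force: 0.0
```

```bash
python3 -m inch '[{"gripper":-1,"tx":0,"ty":0,"tz":0.18,"spin":0},{"gripper":-1,"tx":0,"ty":0,"tz":0,"spin":0}]';python3 -m inch '[{"gripper":-1,"tx":0,"ty":0,"tz":0.08,"spin":0},{"gripper":-1,"tx":0,"ty":0,"tz":0,"spin":0}]';python3 -m inch '[{"gripper":-1,"tx":0,"ty":-0.01,"tz":0.06,"spin":0},{"gripper":-1,"tx":0,"ty":0,"tz":0,"spin":0}]';python3 -c "
from lid import *
s,M=tool();d=s['tool_pos']+.014*M[:,2]-H;x,u=fr(0);print(d@x,d@u)"
```

```text
time_s: 26.15
tool_pos: [0.4959, 0.0887, 0.1192]
tcp_rot: [1.83, 2.21, 0.527]
contact_force: [-0.2, 0.2, 0.6]
finger_gap: -0.0001
finger_force: 0.0
time_s: 26.35
tool_pos: [0.497, 0.0891, 0.1164]
tcp_rot: [1.83, 2.21, 0.527]
contact_force: [0.3, -0.3, -0.2]
finger_gap: 0.0
finger_force: 0.0
time_s: 26.55
tool_pos: [0.4976, 0.0894, 0.1139]
tcp_rot: [1.83, 2.21, 0.527]
contact_force: [1.1, -0.1, -0.3]
finger_gap: -0.0003
finger_force: 0.0
t 26.55 p [0.4976 0.0894 0.1139] tilt 0.4265 az 18.43 y [0.898 0.158 0.41 ] q [-0.02    0.4614  2.2289  1.2487  0.1467 -1.4244] F [ 1.1 -0.1 -0.3] gap -0.0003 0.0
-0.09606617490943443 0.05240412572151632
```

```bash
python3 -m inch '[{"gripper":-1,"tx":0,"ty":-0.02,"tz":0.07,"spin":0},{"gripper":-1,"tx":0,"ty":0,"tz":0,"spin":0}]';python3 -m inch '[{"gripper":-1,"tx":0,"ty":-0.02,"tz":0.04,"spin":0},{"gripper":-1,"tx":0,"ty":0,"tz":0,"spin":0}]'
```

```text
time_s: 26.75
tool_pos: [0.4982, 0.0896, 0.1111]
tcp_rot: [1.83, 2.209, 0.528]
contact_force: [-0.5, 0.3, 3.0]
finger_gap: 0.0002
finger_force: 1.8
time_s: 26.95
tool_pos: [0.4984, 0.0897, 0.1105]
tcp_rot: [1.828, 2.208, 0.53]
contact_force: [-6.8, -2.5, 21.9]
finger_gap: -0.0
finger_force: 11.5
```

Contact came only at the shut height and was stiff straight away, so the lid is latched. I'll retreat and hand in.

```bash
python3 -m inch '[{"gripper":-1,"tx":0,"ty":0,"tz":-0.3,"spin":0},{"gripper":-1,"tx":0,"ty":0,"tz":-0.8,"spin":0},{"gripper":-1,"tx":0,"ty":0,"tz":-0.9,"spin":0},{"gripper":-1,"tx":0,"ty":0,"tz":-0.5,"spin":0},{"gripper":-1,"tx":0,"ty":0,"tz":0,"spin":0},{"gripper":-1,"tx":0,"ty":0,"tz":0,"spin":0}]';python3 -c "
from lid import *
tool();x,u=fr(0);m=camera_model('scene');im=capture('scene')[:,:,::-1]
ps=proj(m,np.array([H+.118*ey-.11*x+h*u for h in np.arange(.036,-.034,-.004)]));print([int(im[int(round(b)),int(round(a))].max()) for a,b in ps])
print(close_job())"
```

```text
time_s: 27.55
tool_pos: [0.4673, 0.0804, 0.1831]
tcp_rot: [1.828, 2.211, 0.538]
contact_force: [-0.3, 0.1, -0.9]
finger_gap: 0.0002
finger_force: 0.0
t 27.55 p [0.4673 0.0804 0.1831] tilt 0.4319 az 19.14 y [0.896 0.158 0.414] q [-0.0502  0.2816  2.2335  0.6237  0.272  -0.813 ] F [-0.3  0.1 -0.9] gap 0.0002 0.0
[128, 126, 131, 130, 125, 126, 125, 126, 128, 139, 139, 128, 122, 123, 148, 120, 103, 103]
the job is handed in; nothing more can be done
None
```

I handed the job in at 27.6 s with the egg in the empty cup and the lid measuring fully shut (catch snap inferred, not seen), but joint 3 read 0.047 to 0.049 against its 0.05 lower limit while I forced the tool tilt, which could count as out of range; the egg's lean was judged only from its matching neighbours, and the lid took up to about 65 N.

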